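# Scoop the dried milling balls back into their drawer

### The arm

A 6-joint arm with a two-finger parallel gripper is mounted at the origin on the work surface. World frame = base frame: x ahead of the robot, y to its left, z up, the work surface at z = 0. Lengths are in m, angles in rad, forces in N, time in s.
With the tool pointing down it reaches from about 0.375 to 0.9 m from the base axis. Payload 3.1 kg.
Tool frame: the origin (TCP) lies between the finger pads; the fingertips stand 8 mm ahead of it and the grasp point (between the pads) lies 11 mm behind it; z points along the fingers, y is the line along which they close (so a half turn about z gives the same grasp; the last joint's range is limited). The gripper opens to 87 mm and grips with 3 to 60 N. Pads are 19 mm wide; open, the fingers measure 117 mm over their backs; the gripper's body (75 mm by 190 mm) begins 51 mm behind the grasp point.
Start: joints at [1.095, 0.527, 1.433, -0, 1.181, -0.178], TCP at [0.183, 0.598, 0.231] pointing down, gripper open.
Joint ranges: [-3.08, 3.08], [-0.75, 2.2], [0.22, 2.44], [-1.43, 4.57], [0, 2.65], [-2.85, 2.85]. Speed limits (rad/s): [2.79, 2.79, 3.14, 3.14, 3.14, 3.14].

### API

Orientations are given as a unit quaternion [x, y, z, w].
In Python, from rig import robot gives the robot as it stands.
- The arm moves only by the tool move_arm, never from a script. Its argument "motion" is text: rows parted by semicolons, each of 5 numbers parted by spaces: the opening, from -1 (shut) to 1 (fully open), then the shift along the tool's x, y, z normalised to -1 to 1, where 1 is 0.2 m, then the turn about the tool's z normalised to -1 to 1, where 1 is pi rad. A call has 1 to 12 rows; each row is the pose to reach, as a shift and turn from the pose commanded when the call began, along the tool's axes at that moment, turning the shorter way round; what a row does not reach only later rows make up. A row lasts 1/12 s, in which the tool goes at most 41.7 mm and 7.16 degrees, less where a joint would pass 70% of its speed; a pose out of reach is approached as far as the arm can. A call with a number of a shift or a turn outside -1 to 1 is refused whole. A call with a gripper value outside its range is refused whole. The fingers move at their own pace and stop on an object; "newtons" is the grip in N (left out, the last holds). Time passes only in rows, so rows that repeat a pose let the fingers close. It gives the time, the measured TCP pose, the force, the opening and the grip force at its end, in the units of the state.
- robot.get_obs(): the state, without advancing time (a new reading comes with each control period).
- robot.camera(name): name is "scene" or "top" or "wrist"; returns (picture, depth): 384x512x3 uint8, red, green, blue; 384x512 float32, m along the optical axis (not along the pixel's ray), 0 where there is no reading.
- robot.camera_model(name): a dict with "mtx" (3x3 intrinsics, pixels), "position" and "attitude" of the camera in the world. Camera axes: x right, y down, z forward; pixel columns grow to the right and rows downward; lengths in m; the calibration is good to about 2 mm. The wrist camera is an equidistant fisheye: a pixel r from the principal point sees the ray r / f radians off the axis. A picture is of the moment at which its call begins: read the wrist's pose just before it. camera_model takes no time and is no camera call; for the wrist camera it gives the pose at the moment of the call.
- robot.hand_in(): hands the job in; it is judged then, once.
The state is a dict: "time": time; "q": joint angles; "joint_velocities": joint speeds; "joint_torque": joint torques, N m; "position": TCP position; "tool_rot": TCP orientation; "ft_force": force on the tool from outside, world axes, zero at the start; "moment": the same for the moment, N m; "grip_width": finger opening in m; "grip_force": force on a finger pad.
Only numpy, scipy, OpenCV 4.12 (cv2) and the standard library are available. Lean on these libraries where they do the work, as an engineer would, in place of code of your own. Each camera call takes 0.05 s, during which the arm holds its last target. There are 200 camera calls.

### The job

Put the dried milling balls away: pull the cabinet's drawer well open, take the scoop, and with it carry every white ball from the steel tray into the drawer, without touching a ball with the fingers. Then stand the scoop upright on the bench pad again, let it go, and leave the drawer fully shut, with all the balls inside and nothing else disturbed.

Things in the scene. Friction and masses are not known exactly. Their poses are not given: they have to be found in the camera images.
- drawer (a joint): how far the cabinet's drawer is out: 0 = fully shut, 0.165 m = fully open; it slides along the cabinet's -x axis and needs about 1 to 3 N to move; no spring, it stays where it is left
- drawer_handle (a point): middle of the drawer's bar handle, moving with the drawer: a steel bar 11 mm thick and 100 mm long along the cabinet's y, 74 mm above the table, its axis 35 mm in front of the drawer's front. Axes parallel to the cabinet's: -x is the way the drawer opens
- drawer_floor (a point): centre of the drawer's inner floor, moving with the drawer, 20 mm above the table; axes as the cabinet's. Inside 188 mm long (x) by 158 mm wide (y); side and back walls 56 mm high above this floor, 6 mm thick; the teal front panel, 15 mm thick, rises to 93 mm above the table. Only what has come out of the cabinet is open from above
- cabinet: low grey bench cabinet with one teal-fronted drawer, fixed, 200 mm wide (y), 240 mm deep, 105 mm high, at the robot's left or right. Origin: on the table under the middle of the cabinet's front edge (when shut, the drawer's front stands 15 mm and its handle 56 mm proud of it); x points into the cabinet, away from the robot, z up
- tray: open steel drying tray, fixed, 235 mm long (x) by 144 mm wide (y), flat floor, walls 5 mm thick and 58 mm high over all, but the near end's wall only 24 mm; on the other side from the cabinet. Origin: on the table under the middle of the far end's outer face; x points away from the robot, so the tray spans x = -235 to 0 mm
- tray_floor (a point): middle of the inner foot of the tray's far end wall, at the height of the floor's top (5 mm above the table); axes as the tray's. The flat floor reaches 225 mm from here towards the robot and 67 mm to either side. Balls driven against the far wall by the scoop's lip climb into the pan
- pad: blue-edged white bench pad, fixed, 260 mm (x) by 170 mm (y), 3 mm thick, in the middle between cabinet and tray. Origin: centre of its underside
- scoop: aluminium scoop, 150 g. Origin: centre of the pan's underside; x to the open lip, z up. Pan 72 mm long (x -36 to +36), 58 wide, floor 2 mm thick; back and side walls 3 mm thick, 36 high, the sides ending 12 mm short of the lip. Black handle: upright flat tab behind it, 12 mm thick (x -56 to -44), 36 wide, free from z = 37 to 82 mm; pinched along x it cannot nod. Starts standing on the pad
- ball1: white glazed ceramic milling ball, 20 mm across, 24 g, slippery, rolls a little; origin at its centre (its axes mean nothing). 6 to 10 such balls lie in the tray, up to 130 mm from its far wall; an absent one reads None
- ball2: white glazed ceramic milling ball, 20 mm across, 24 g, slippery, rolls a little; origin at its centre (its axes mean nothing). 6 to 10 such balls lie in the tray, up to 130 mm from its far wall; an absent one reads None
- ball3: white glazed ceramic milling ball, 20 mm across, 24 g, slippery, rolls a little; origin at its centre (its axes mean nothing). 6 to 10 such balls lie in the tray, up to 130 mm from its far wall; an absent one reads None
- ball4: white glazed ceramic milling ball, 20 mm across, 24 g, slippery, rolls a little; origin at its centre (its axes mean nothing). 6 to 10 such balls lie in the tray, up to 130 mm from its far wall; an absent one reads None
- ball5: white glazed ceramic milling ball, 20 mm across, 24 g, slippery, rolls a little; origin at its centre (its axes mean nothing). 6 to 10 such balls lie in the tray, up to 130 mm from its far wall; an absent one reads None
- ball6: white glazed ceramic milling ball, 20 mm across, 24 g, slippery, rolls a little; origin at its centre (its axes mean nothing). 6 to 10 such balls lie in the tray, up to 130 mm from its far wall; an absent one reads None
- ball7: white glazed ceramic milling ball, 20 mm across, 24 g, slippery, rolls a little; origin at its centre (its axes mean nothing). 6 to 10 such balls lie in the tray, up to 130 mm from its far wall; an absent one reads None
- ball8: white glazed ceramic milling ball, 20 mm across, 24 g, slippery, rolls a little; origin at its centre (its axes mean nothing). 6 to 10 such balls lie in the tray, up to 130 mm from its far wall; an absent one reads None
- ball9: white glazed ceramic milling ball, 20 mm across, 24 g, slippery, rolls a little; origin at its centre (its axes mean nothing). 6 to 10 such balls lie in the tray, up to 130 mm from its far wall; an absent one reads None
- ball10: white glazed ceramic milling ball, 20 mm across, 24 g, slippery, rolls a little; origin at its centre (its axes mean nothing). 6 to 10 such balls lie in the tray, up to 130 mm from its far wall; an absent one reads None
- carton: bystander, leave alone: a paper carton 60 x 90 x 55 mm, standing beyond the tray's far end. Origin: centre of its underside
- slide_box: bystander, leave alone: a flat white box 80 x 100 x 30 mm, lying on the cabinet's top. Origin: centre of its underside
- marker: bystander, leave alone: a black pen 120 mm long and 14 mm thick, lying just beyond the far edge of the bench pad. Origin: centre of its underside
- tube_rack: bystander, leave alone: a red rack 80 x 160 mm full of capped tubes, 80 mm high, at the back in the middle. Origin: centre of its underside
- reagent: bystander, leave alone: an amber jar 56 mm across and 110 mm high, at the robot's left. Origin: centre of its underside
- beaker: bystander, leave alone: a glass beaker 70 mm across and 85 mm high, at the robot's right. Origin: centre of its underside
Mind the look-alikes: they are no part of the job. What is shaped like the scoop but yellow is not meant.

How it is judged:
On the way, in this order (a step that is already met when the one before it is completed fails the run):
1. the drawer is pulled open by more than 100 mm (value of joint drawer above 0.1 m), for 0.2 s.
2. all the balls are in the drawer (x of ball1 in the frame of drawer_floor between -0.1 and 0.1 m and y of ball1 in the frame of drawer_floor between -0.085 and 0.085 m and z of ball1 in the frame of drawer_floor between -0.005 and 0.05 m and x of ball2 in the frame of drawer_floor between -0.1 and 0.1 m and y of ball2 in the frame of drawer_floor between -0.085 and 0.085 m and z of ball2 in the frame of drawer_floor between -0.005 and 0.05 m and x of ball3 in the frame of drawer_floor between -0.1 and 0.1 m and y of ball3 in the frame of drawer_floor between -0.085 and 0.085 m and z of ball3 in the frame of drawer_floor between -0.005 and 0.05 m and x of ball4 in the frame of drawer_floor between -0.1 and 0.1 m and y of ball4 in the frame of drawer_floor between -0.085 and 0.085 m and z of ball4 in the frame of drawer_floor between -0.005 and 0.05 m and x of ball5 in the frame of drawer_floor between -0.1 and 0.1 m and y of ball5 in the frame of drawer_floor between -0.085 and 0.085 m and z of ball5 in the frame of drawer_floor between -0.005 and 0.05 m and x of ball6 in the frame of drawer_floor between -0.1 and 0.1 m and y of ball6 in the frame of drawer_floor between -0.085 and 0.085 m and z of ball6 in the frame of drawer_floor between -0.005 and 0.05 m and x of ball7 in the frame of drawer_floor between -0.1 and 0.1 m and y of ball7 in the frame of drawer_floor between -0.085 and 0.085 m and z of ball7 in the frame of drawer_floor between -0.005 and 0.05 m and x of ball8 in the frame of drawer_floor between -0.1 and 0.1 m and y of ball8 in the frame of drawer_floor between -0.085 and 0.085 m and z of ball8 in the frame of drawer_floor between -0.005 and 0.05 m and x of ball9 in the frame of drawer_floor between -0.1 and 0.1 m and y of ball9 in the frame of drawer_floor between -0.085 and 0.085 m and z of ball9 in the frame of drawer_floor between -0.005 and 0.05 m and x of ball10 in the frame of drawer_floor between -0.1 and 0.1 m and y of ball10 in the frame of drawer_floor between -0.085 and 0.085 m and z of ball10 in the frame of drawer_floor between -0.005 and 0.05 m), for 0.2 s.
At the end, for the whole second after the job is handed in: Every ball that is present lies inside the drawer, the drawer is shut to within 6 mm, and the scoop stands upright (within 7 degrees) and still on the bench pad, its pan's centre over the pad (all of step 2 and value of joint drawer below 0.006 m and x of scoop in the frame of pad between -0.125 and 0.125 m and y of scoop in the frame of pad between -0.085 and 0.085 m and z of scoop in the frame of pad between -0.002 and 0.012 m and angle between scoop's own z axis and vertical below 0.12 rad and linear speed of scoop below 0.02 m/s); the robot touches nothing.
It fails at once if a ball is touched by the fingers (contact force between the fingers and ball1 above 0.5 N or contact force between the fingers and ball2 above 0.5 N or contact force between the fingers and ball3 above 0.5 N or contact force between the fingers and ball4 above 0.5 N or contact force between the fingers and ball5 above 0.5 N or contact force between the fingers and ball6 above 0.5 N or contact force between the fingers and ball7 above 0.5 N or contact force between the fingers and ball8 above 0.5 N or contact force between the fingers and ball9 above 0.5 N or contact force between the fingers and ball10 above 0.5 N).
It fails at once if a bystander is shifted by more than 40 mm (distance of any of carton, slide_box, marker, tube_rack, reagent, beaker from where it was at the start of the episode above 0.04 m).
Of ball1, ball2, ball3, ball4, ball5, ball6, ball7, ball8, ball9, ball10 only 6 to 10 are there at a start; the rules pass over those that are not, and their reading is None.
At some moment in a run one of scoop may be knocked a few centimetres aside while the robot is not near it.
It also fails if it takes over 210 s, if anything falls off the work surface, if the arm or the gripper's body presses on something with over 40 N, if the wrist force passes 120 N, or if a joint passes its speed limit or range.

## Working session

There is one attempt and no reset: what is moved stays moved. The work goes in short steps, Python scripts to look and compute and a tool call to move; the robot and the scene stay as the last step left them, time stands still between calls to the robot, and variables do not carry over. Pictures are saved under pics/ and viewed, at most 14 in all, crops included, and the job is handed in when it is done.

Besides the shell and the picture viewer there is one more tool, called after "Emit:" by a JSON object that holds its "name" and its "arguments", one argument or row to a line. move_arm: Moves the arm, as the interface text tells. Its arguments: {"type":"object","properties":{"motion":{"type":"string"},"newtons":{"type":"number"}},"required":["motion"]}

```bash
mkdir -p pics; ls; cat > h.py <<'E'
import numpy as np, cv2
from scipy.spatial.transform import Rotation as R
from rig import robot
def cam(n):
    m=robot.camera_model(n); p,d=robot.camera(n); return p,d,m
def rot(m):
    a=np.array(m["attitude"],float); return a if a.shape==(3,3) else R.from_quat(a).as_matrix()
def cloud(d,m):  # pinhole depth->world
    K=np.array(m["mtx"]); v,u=np.mgrid[:d.shape[0],:d.shape[1]]
    c=np.stack([(u-K[0,2])/K[0,0]*d,(v-K[1,2])/K[1,1]*d,d],-1)
    return c@rot(m).T+np.array(m["position"])
def ray(u,v,z,m):
    K=np.array(m["mtx"]); r=rot(m)@np.array([(u-K[0,2])/K[0,0],(v-K[1,2])/K[1,1],1]); p=np.array(m["position"])
    return p+r*(z-p[2])/r[2]
def save(n,p): cv2.imwrite("pics/"+n+".png",cv2.cvtColor(p,cv2.COLOR_RGB2BGR))
E
python3 - <<'E'
from h import *
o=robot.get_obs(); print({k:np.round(v,3).tolist() for k,v in o.items()})
for n in ["scene","top"]:
    p,d,m=cam(n); print(n,m); save(n+"0",p); np.savez(n+"0",p=p,d=d)
E
```

```text
pics
{'time': 0.0, 'q': [1.095, 0.528, 1.434, 0.0, 1.181, -0.178], 'joint_velocities': [0.0, -0.002, 0.001, -0.001, 0.0, 0.001], 'joint_torque': [-0.0, -44.004, -17.659, 0.063, 0.058, -0.0], 'position': [0.182, 0.597, 0.23], 'tool_rot': [0.148, 0.989, -0.001, -0.0], 'ft_force': [-0.091, -0.37, -0.302], 'moment': [0.061, -0.016, 0.023], 'grip_force': 0.0, 'grip_width': 0.087}
scene {'mtx': array([[450.9068101 ,   0.        , 255.29173192],
       [  0.        , 450.9068101 , 189.78395376],
       [  0.        ,   0.        ,   1.        ]]), 'position': array([1.12765688, 0.75099956, 1.07588074]), 'attitude': array([ 0.28854415,  0.88289681, -0.35074856, -0.1192097 ])}
top {'mtx': array([[408.39831101,   0.        , 251.65174977],
       [  0.        , 408.39831101, 189.1668325 ],
       [  0.        ,   0.        ,   1.        ]]), 'position': array([0.37057267, 0.01005706, 1.24911774]), 'attitude': array([ 0.71207224, -0.69683141,  0.06002001, -0.06145486])}
```

View pics/top0.png

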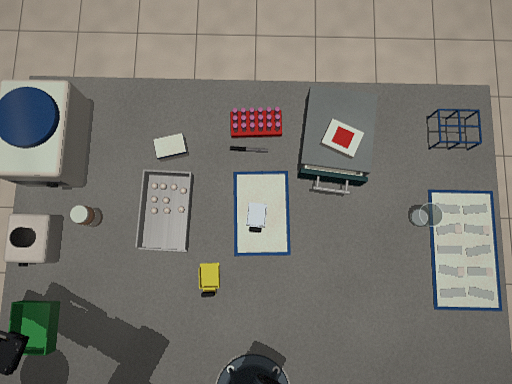

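View pics/scene0.png

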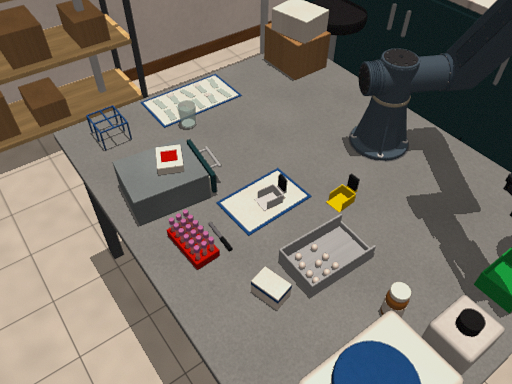

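The scoop wanted is the silver one on the pad at top (257,216). The look-alikes are the yellow scoop at (209,278) and the green bin at (35,325). The tray with the balls is at (165,210), and the cabinet with its handle is at (338,150) and (330,190). Next I measure them.

```bash
cat > meas.py <<'E'
from h import *
def rect(P,name):
    (c,s,a)=cv2.minAreaRect((P[:,:2]*1000).astype(np.float32)); print(name,len(P),"c",np.round(c,1),"size",np.round(s,1),"ang",round(a,2),"z",np.round(np.percentile(P[:,2],[5,50,95])*1000,1))
def balls(p,d,m,box):
    X=cloud(d,m); h=cv2.cvtColor(p,cv2.COLOR_RGB2HSV); u0,v0,u1,v1=box
    return X,h
E
python3 - <<'E'
from meas import *
z=np.load("top0.npz"); p,d=z["p"],z["d"]; m=robot.camera_model("top"); X=cloud(d,m)
h=cv2.cvtColor(p,cv2.COLOR_RGB2HSV)
def sub(u0,v0,u1,v1,f):
    M=np.zeros(d.shape,bool); M[v0:v1,u0:u1]=True; M&=f; return X[M]
Z=X[...,2]
print("tablez",np.median(Z[300:330,250:330]))
rect(sub(125,160,200,260,(Z>.045)&(Z<.07)),"traywalls")
rect(sub(225,165,300,265,(h[...,0]>100)&(h[...,0]<125)&(h[...,1]>120)),"padblue")
rect(sub(240,195,275,225,(Z>.03)&(Z<.06)),"scoop walls")
rect(sub(240,220,275,240,(Z>.06)),"scoop tab")
rect(sub(295,80,385,190,(Z>.098)&(Z<.112)),"cabtop")
rect(sub(310,110,370,165,(Z>.12)),"slidebox")
rect(sub(300,180,365,200,(Z>.05)&(Z<.09)),"handle")
rect(sub(295,160,375,190,(Z>.08)&(Z<.099)),"front")
rect(sub(145,130,195,162,(Z>.04)),"carton"); rect(sub(225,100,290,140,(Z>.03)),"rack"); rect(sub(225,140,275,156,(Z>.006)),"pen")
g=cv2.cvtColor(p,cv2.COLOR_RGB2GRAY)[165:250,135:195]
cv2.imwrite("pics/tray0.png",cv2.resize(cv2.cvtColor(p[165:250,135:195],cv2.COLOR_RGB2BGR),None,fx=6,fy=6))
c=cv2.resize(cv2.cvtColor(p[160:300,190:300],cv2.COLOR_RGB2BGR),None,fx=4,fy=4)
t=cv2.resize(cv2.imread("pics/tray0.png"),(396,560)); cv2.imwrite("pics/crop0.png",np.hstack([t,c[:, :400]]))
M=((Z>.014)&(Z<.04)).astype(np.uint8); M[:, :145]=0;M[:,190:]=0;M[:178]=0;M[246:]=0
n,l,s,ce=cv2.connectedComponentsWithStats(M)
for i in range(1,n):
    if s[i,4]>8: print(np.round(ce[i]),s[i,4],np.round(ray(*ce[i],.02,m),4))
E
```

```text
tablez 0.0007097313591738486
traywalls 538 c [513.5 273.4] size [145.6 229.8] ang 88.25 z [46.8 57.7 62.3]
padblue 651 c [508.8 -16.5] size [274.9 168.1] ang 1.63 z [-0.1  4.   8.4]
scoop walls 48 c [501.7   0. ] size [58.  56.8] ang 85.56 z [36.4 40.  42.6]
scoop tab 56 c [419.9  14.1] size [34.4 92.8] ang 74.4 z [77.2 85.4 88.7]
cabtop 4408 c [ 744.6 -236.3] size [201.1 264.7] ang 83.38 z [102.1 105.8 109.3]
slidebox 1022 c [ 551.2 -147.3] size [103.2 467.8] ang 61.37 z [130.6 135.7 139.7]
handle 263 c [ 589.5 -238.6] size [151.2  41.4] ang 83.82 z [55.8 78.1 84.5]
front 476 c [ 607.4 -218.4] size [201.1  72.7] ang 80.2 z [81.  92.7 96.8]
carton 634 c [543.3 170.3] size [460.3 100.5] ang 30.54 z [46.9 55.6 59.7]
rack 1101 c [603.8 -11.9] size [459.8 158.7] ang 5.62 z [30.5 55.8 83.4]
pen 168 c [561.8  45.4] size [124.8 368.4] ang 81.75 z [ 6.9 12.3 17.8]
[146. 187.] 36 [0.5851 0.3395 0.02  ]
[154. 186.] 32 [0.5884 0.3144 0.02  ]
[162. 186.] 33 [0.5882 0.288  0.02  ]
[173. 187.] 34 [0.5861 0.2543 0.02  ]
[182. 190.] 32 [0.5754 0.2259 0.02  ]
[153. 199.] 31 [0.5466 0.3131 0.02  ]
[165. 200.] 31 [0.5446 0.2766 0.02  ]
[188. 226.] 54 [0.4686 0.2039 0.02  ]
[181. 209.] 33 [0.5171 0.2288 0.02  ]
[154. 210.] 32 [0.5121 0.3105 0.02  ]
[166. 210.] 32 [0.5129 0.2712 0.02  ]
```

View pics/crop0.png

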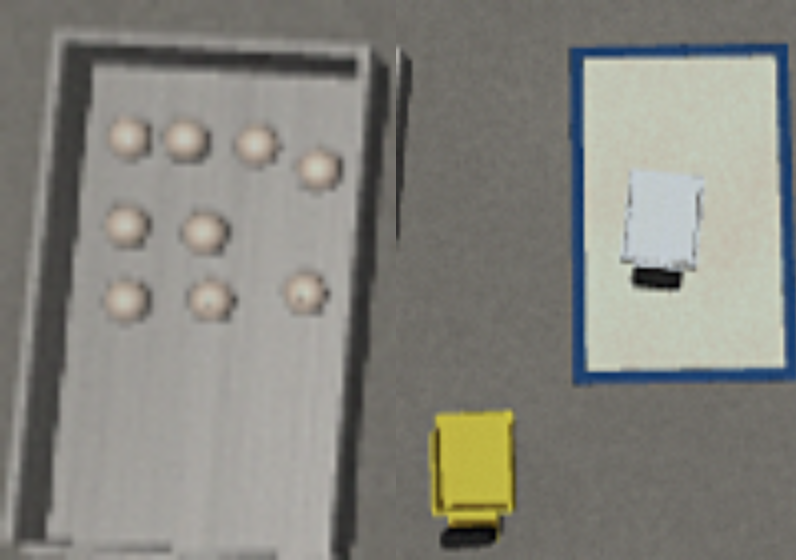

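The crop shows nine balls in the tray (left half). The aluminium scoop is on the pad at crop (660,220), lip away from the robot, and the yellow scoop at (472,480) is the decoy. Next I refine the poses.

```bash
cat >> meas.py <<'E'
def big(M):
    n,l,s,_=cv2.connectedComponentsWithStats(M.astype(np.uint8),connectivity=8); return l==1+np.argmax(s[1:,4])
def find(u0,v0,u1,v1,f,X,name,er=0):
    M=np.zeros(f.shape,bool); M[v0:v1,u0:u1]=True; M=big(M&f); rect(X[M],name); return X[M]
def loc(P,c,a):
    a=np.deg2rad(a); d=P[:,:2]-c; return np.c_[d[:,0]*np.cos(a)+d[:,1]*np.sin(a),-d[:,0]*np.sin(a)+d[:,1]*np.cos(a)]
E
python3 - <<'E'
from meas import *
z=np.load("top0.npz"); p,d=z["p"],z["d"]; m=robot.camera_model("top"); X=cloud(d,m)
h=cv2.cvtColor(p,cv2.COLOR_RGB2HSV); Z=X[...,2]; V=h[...,2]
T=find(125,165,200,260,(Z>.05)&(Z<.065),X,"tray high")
find(130,235,195,260,(Z>.014)&(Z<.034),X,"tray low")
S=find(240,195,275,226,(Z>.03)&(Z<.046),X,"scoop walls"); 
B=find(240,222,275,240,(V<60)&(Z>.07)&(Z<.095),X,"tab")
C=find(295,80,385,190,(Z>.1)&(Z<.115),X,"cabtop")
find(315,110,370,165,(Z>.125)&(Z<.145),X,"slidebox")
find(300,180,365,200,(Z>.06)&(Z<.09),X,"handle")
F=find(295,160,375,190,(Z>.082)&(Z<.099),X,"front")
find(145,130,195,162,(Z>.045)&(Z<.065),X,"carton"); find(225,100,290,140,(Z>.04),X,"rack"); find(225,140,275,156,(Z>.006)&(V<70),X,"pen")
find(195,255,225,300,(h[...,0]>20)&(h[...,0]<35)&(h[...,1]>120),X,"yellow")
E
```

```text
tray high 462 c [513.5 273.4] size [145.6 229.8] ang 88.25 z [51.8 58.2 62.4]
tray low 114 c [414.6 276.5] size [143.3  42.2] ang 88.13 z [17.9 24.6 30.3]
scoop walls 41 c [492.7  19.5] size [70.9 35.6] ang 34.1 z [34.3 39.9 42.7]
tab 49 c [458.3   3.9] size [31.4 11.6] ang 89.43 z [80.  85.7 88.5]
cabtop 4393 c [ 755.8 -237.6] size [201.1 242.1] ang 83.38 z [102.3 105.8 109.4]
slidebox 987 c [ 718.5 -239.2] size [100.2  81.8] ang 65.45 z [131.6 135.7 139.4]
handle 242 c [ 589.4 -238.2] size [150.6  41.1] ang 84.1 z [66.1 78.6 84.7]
front 395 c [ 618.9 -220.7] size [195.2  16.9] ang 83.12 z [85.  93.1 96.8]
carton 606 c [706.9 267.3] size [62.6 91.6] ang 13.64 z [50.5 55.7 59.6]
rack 107 c [789.3  71. ] size [62.6 15.3] ang 7.64 z [45.9 78.5 83.3]
pen 70 c [713.7  58.8] size [53.6 14.9] ang 88.64 z [ 8.4 13.1 17.6]
yellow 557 c [321.9  85. ] size [ 84.4 157.5] ang 4.79 z [-0.8  4.1 37.7]
```

```bash
python3 - <<'E'
from meas import *
z=np.load("top0.npz"); p,d=z["p"],z["d"]; m=robot.camera_model("top"); X=cloud(d,m)
Z=X[...,2]; c0=np.array([.7558,-.2376]); a=-6.62
P=X[60:210,285:390].reshape(-1,3); L=loc(P,c0,a); L[:,0]+=.12
for lo,hi in [(.1,.112),(.085,.098),(.06,.083)]:
    k=(P[:,2]>lo)&(P[:,2]<hi)&(abs(L[:,1])<.11)&(L[:,0]<.26)
    hh,e=np.histogram(L[k,0]*1000,np.arange(-80,20,4)); print(lo,dict(zip(e[:-1].tolist(),hh.tolist())))
k=(P[:,2]>.06)&(P[:,2]<.083)&(L[:,0]<-.04)&(L[:,0]>-.07)
print(np.median(L[k],0),L[k].min(0),L[k].max(0),np.median(P[k,2]),k.sum())
for y in np.arange(-.05,.05,.02):
    kk=k&(abs(L[:,1]-y-.01)<.01); print(y,np.median(L[kk,0]))
S=X[190:245,235:285].reshape(-1,3)
k=(S[:,2]>.076)&(S[:,2]<.09); rect(S[k],"tab"); print(S[k].mean(0),S[k].min(0),S[k].max(0))
k=(S[:,2]>.033)&(S[:,2]<.045); rect(S[k],"walls"); print(np.round(S[k]*1000).astype(int)[:,:2].tolist())
E
```

```text
0.1 {-80: 0, -76: 0, -72: 0, -68: 0, -64: 0, -60: 0, -56: 0, -52: 0, -48: 0, -44: 0, -40: 0, -36: 0, -32: 0, -28: 0, -24: 0, -20: 0, -16: 1, -12: 0, -8: 0, -4: 22, 0: 108, 4: 96, 8: 88, 12: 95}
0.085 {-80: 0, -76: 0, -72: 0, -68: 0, -64: 2, -60: 0, -56: 0, -52: 0, -48: 0, -44: 0, -40: 0, -36: 0, -32: 0, -28: 66, -24: 87, -20: 94, -16: 85, -12: 36, -8: 0, -4: 1, 0: 16, 4: 1, 8: 0, 12: 0}
0.06 {-80: 0, -76: 0, -72: 0, -68: 27, -64: 48, -60: 40, -56: 16, -52: 10, -48: 7, -44: 6, -40: 10, -36: 7, -32: 7, -28: 108, -24: 5, -20: 1, -16: 1, -12: 0, -8: 42, -4: 18, 0: 18, 4: 9, 8: 0, 12: 1}
[-0.05980397  0.00229386] [-0.06588445 -0.05158923] [-0.04183796  0.05535603] 0.0788504341936559 154
-0.05 -0.05738126169093137
-0.030000000000000002 -0.06133268305440889
-0.010000000000000002 -0.060955475483285504
0.009999999999999995 -0.06066899928982908
0.03 -0.05767034296967907
tab 52 c [458.3   2.7] size [34.4 11.6] ang 89.43 z [80.1 85.6 88.4]
[0.45789833 0.00365711 0.08504134] [ 0.45236384 -0.01454116  0.07832172] [0.46402256 0.01982335 0.0889514 ]
walls 80 c [491.2   0.8] size [58.  77.9] ang 85.5
[... 221 characters left out ...]
 -27], [507, -29], [502, 27], [504, -27], [499, 27], [501, -27], [496, 27], [498, -27], [494, 30], [493, 27], [495, -27], [491, 30], [491, -27], [487, 30], [489, -27], [485, 30], [486, -27], [481, 29], [483, -27], [478, 29], [480, -27], [475, 29], [475, 26], [476, 23], [475, 20], [476, 17], [476, 14], [476, 12], [477, -24], [477, -27], [473, 20], [473, 17], [473, 11], [473, 8], [473, 6], [473, 3], [473, 0], [473, -3], [474, -6], [473, -9], [474, -12], [473, -15], [474, -24], [470, 17], [470, 14], [470, 11], [470, 8], [470, 3], [471, 0], [471, -3], [471, -6], [471, -9], [471, -12], [471, -15], [471, -18], [471, -21], [471, -24], [468, -4], [468, -6], [468, -12], [453, 8], [452, 5], [452, -1]]
```

```bash
cat > plan.py <<'E'
from h import *
def st():
    o=robot.get_obs(); y=R.from_quat(o["tool_rot"]).as_matrix()[:,1]
    return np.array(o["position"]),np.degrees(np.arctan2(y[1],y[0])),o
def plan(wps,p=None,yaw=None):
    """wps: (x,y,z,yaw of tool y in deg). prints unit rows per call"""
    if p is None: p,yaw,o=st(); print("now",np.round(p,4),round(yaw,2),"t",round(o["time"],1),"F",np.round(o["ft_force"],1),"w",round(o["grip_width"],4))
    for w in wps:
        q=np.array(w[:3],float); dy=(w[3]-yaw+180)%360-180
        a=np.radians(yaw); ty=np.array([np.cos(a),np.sin(a),0]); tz=np.array([0,0,-1.]); tx=np.cross(ty,tz)
        u=np.array([tx,ty,tz])@(q-p)/.2
        n=max(1,int(np.ceil(np.abs(u).max())))
        for i in range(n):
            # straight split; the turn is in the last call only
            print(w if i==n-1 else "  ..",np.round(u/n,3).tolist(),round(-dy/180 if i==n-1 else 0,3))
        p,yaw=q,w[3]
E
python3 - <<'E'
from plan import *
plan([(.3,.5,.23,83.4),(.597,-.219,.2,83.4),(.597,-.219,.11,83.4),(.597,-.219,.062,83.4),(.438,-.2005,.062,83.4)])
E
```

```text
now [0.1825 0.5971 0.2297] 72.99 t 0.1 F [ 1.2 -0.  -0.1] w 0.087
(0.3, 0.5, 0.23, 83.4) [-0.704, -0.293, -0.002] -0.058
  .. [-0.472, -0.85, 0.038] 0
  .. [-0.472, -0.85, 0.038] 0
  .. [-0.472, -0.85, 0.038] 0
(0.597, -0.219, 0.2, 83.4) [-0.472, -0.85, 0.038] -0.0
(0.597, -0.219, 0.11, 83.4) [0.0, 0.0, 0.45] -0.0
(0.597, -0.219, 0.062, 83.4) [0.0, 0.0, 0.24] -0.0
(0.438, -0.2005, 0.062, 83.4) [0.8, 0.001, 0.0] -0.0
```

Emit:
{"name": "move_arm", "arguments": {
  "motion": "-1 -0.704 -0.293 0 -0.058; -1 -0.704 -0.293 0 -0.058; -1 -0.704 -0.293 0 -0.058; -1 -0.704 -0.293 0 -0.058; -1 -0.704 -0.293 0 -0.058; -1 -0.704 -0.293 0 -0.058"
}}

```text
time: 0.6
position: [0.3014, 0.4993, 0.2302]
tool_rot: [0.059, 0.998, -0.0, -0.0]
ft_force: [0.5, 0.7, -0.1]
grip_width: 0.0551
grip_force: 0.0
```

Emit:
{"name": "move_arm", "arguments": {
  "motion": "-1 -0.472 -0.85 0.038 0; -1 -0.472 -0.85 0.038 0; -1 -0.472 -0.85 0.038 0; -1 -0.472 -0.85 0.038 0; -1 -0.472 -0.85 0.038 0; -1 -0.472 -0.85 0.038 0"
}}

```text
time: 1.1
position: [0.375, 0.3178, 0.2226]
tool_rot: [0.059, 0.998, -0.001, -0.0]
ft_force: [-0.3, -1.6, -0.1]
grip_width: 0.0144
grip_force: 0.0
```

Emit:
{"name": "move_arm", "arguments": {
  "motion": "-1 -0.472 -0.85 0.038 0; -1 -0.472 -0.85 0.038 0; -1 -0.472 -0.85 0.038 0; -1 -0.472 -0.85 0.038 0; -1 -0.472 -0.85 0.038 0; -1 -0.472 -0.85 0.038 0"
}}

```text
time: 1.6
position: [0.4516, 0.1388, 0.2153]
tool_rot: [0.059, 0.998, -0.0, 0.001]
ft_force: [1.0, 0.2, 1.1]
grip_width: 0.0002
grip_force: 0.0
```

Emit:
{"name": "move_arm", "arguments": {
  "motion": "-1 -0.472 -0.85 0.038 0; -1 -0.472 -0.85 0.038 0; -1 -0.472 -0.85 0.038 0; -1 -0.472 -0.85 0.038 0; -1 -0.472 -0.85 0.038 0; -1 -0.472 -0.85 0.038 0"
}}

```text
time: 2.1
position: [0.5271, -0.0415, 0.2078]
tool_rot: [0.059, 0.998, -0.001, 0.002]
ft_force: [1.1, 0.5, -0.3]
grip_width: 0.0002
grip_force: 0.0
```

Emit:
{"name": "move_arm", "arguments": {
  "motion": "-1 -0.472 -0.85 0.038 0; -1 -0.472 -0.85 0.038 0; -1 -0.472 -0.85 0.038 0; -1 -0.472 -0.85 0.038 0; -1 -0.472 -0.85 0.038 0; -1 -0.472 -0.85 0.038 0; -1 -0.472 -0.85 0.038 0; -1 -0.472 -0.85 0.038 0"
}}

```text
time: 2.77
position: [0.5974, -0.2152, 0.1995]
tool_rot: [0.056, 0.998, 0.001, -0.001]
ft_force: [-1.1, 0.6, -0.3]
grip_width: 0.0004
grip_force: 0.0
```

```bash
python3 - <<'E'
from plan import *
plan([(.597,-.219,.11,83.4),(.597,-.219,.062,83.4),(.438,-.2005,.062,83.4)])
m=robot.camera_model("wrist"); print(m); p,d=robot.camera("wrist"); save("w1",p)
E
```

```text
now [ 0.5974 -0.2152  0.1995] 83.54 t 2.8 F [-1.1  0.6 -0.3] w 0.0004
(0.597, -0.219, 0.11, 83.4) [-0.0, -0.019, 0.448] 0.001
(0.597, -0.219, 0.062, 83.4) [0.0, 0.0, 0.24] -0.0
(0.438, -0.2005, 0.062, 83.4) [0.8, 0.001, 0.0] -0.0
{'mtx': array([[297.31863964,   0.        , 252.08429524],
       [  0.        , 297.31863964, 192.35502544],
       [  0.        ,   0.        ,   1.        ]]), 'position': array([ 0.51679689, -0.20570708,  0.3534833 ]), 'attitude': array([0.73739519, 0.6589075 , 0.09942501, 0.11047129])}
```

View pics/w1.png

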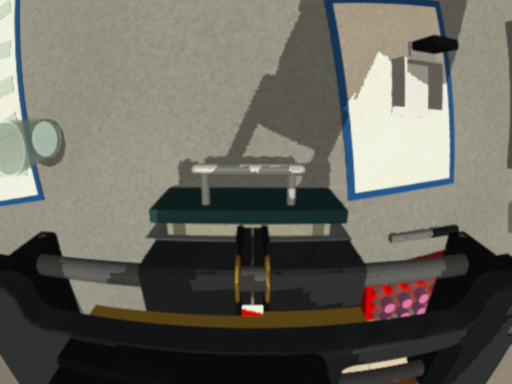

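The wrist view shows the bar at (248,170), the teal front at (248,205) with the drawer slightly ajar, and the closed fingers at (253,265). Next I check the gap by ray.

```bash
cat >> h.py <<'E'
def fray(u,v,z,m):
    K=np.array(m["mtx"]); a=np.array([u-K[0,2],v-K[1,2]]); r=np.hypot(*a); t=r/K[0,0]
    q=rot(m)@np.r_[a/r*np.sin(t),np.cos(t)]; p=np.array(m["position"]); return p+q*(z-p[2])/q[2]
E
python3 - <<'E'
from h import *
m=robot.camera_model("wrist")
for u,v,z in [(195,169,.077),(302,170,.077),(248,170,.077),(155,211,.093),(346,212,.093),(160,189,.093),(340,190,.093),(253,285,.19)]:
    print(u,v,np.round(fray(u,v,z,m),4))
E
```

```text
195 169 [ 0.5717 -0.2669  0.077 ]
302 170 [ 0.5842 -0.1646  0.077 ]
248 170 [ 0.5787 -0.2162  0.077 ]
155 211 [ 0.6047 -0.3102  0.093 ]
346 212 [ 0.6264 -0.1259  0.093 ]
160 189 [ 0.5834 -0.3004  0.093 ]
340 190 [ 0.6033 -0.1317  0.093 ]
253 285 [ 0.6304 -0.2176  0.19  ]
```

Emit:
{"name": "move_arm", "arguments": {
  "motion": "-1 0 -0.019 0.15 0; -1 0 -0.019 0.3 0; -1 0 -0.019 0.448 0; -1 0 -0.019 0.448 0; -1 0 -0.019 0.5 0; -1 0 -0.019 0.54 0; -1 0 -0.019 0.54 0"
}}

```text
time: 3.4
position: [0.5973, -0.2213, 0.0921]
tool_rot: [0.057, 0.998, 0.0, -0.0]
ft_force: [0.7, 0.1, 0.0]
grip_width: 0.0007
grip_force: 0.0
```

Emit:
{"name": "move_arm", "arguments": {
  "motion": "-1 0 0 0.03 0; -1 0 0 0.06 0; -1 0 0 0.09 0; -1 0 0 0.12 0; -1 0 0 0.15 0; -1 0 0 0.15 0"
}}

```text
time: 3.9
position: [0.5963, -0.2217, 0.0607]
tool_rot: [0.057, 0.998, 0.001, -0.001]
ft_force: [-0.7, 0.3, -0.2]
grip_width: 0.0004
grip_force: 0.0
```

Emit:
{"name": "move_arm", "arguments": {
  "motion": "-1 0.07 0 0 0; -1 0.14 0 0 0; -1 0.21 0 0 0; -1 0.28 0 0 0; -1 0.35 0 0 0; -1 0.42 0 0 0; -1 0.49 0 0 0; -1 0.56 0 0 0; -1 0.63 0 0 0; -1 0.7 0 0 0; -1 0.76 0 0 0; -1 0.79 0 0 0"
}}

```text
time: 4.9
position: [0.4402, -0.2041, 0.0624]
tool_rot: [0.058, 0.998, -0.0, 0.001]
ft_force: [15.1, 6.8, -2.5]
grip_width: 0.0006
grip_force: 6.7
```

Emit:
{"name": "move_arm", "arguments": {
  "motion": "-1 0 0 0 0; -1 -0.015 0 0 0; -1 -0.015 0 0 0; -1 -0.015 0 -0.2 0; -1 -0.015 0 -0.4 0; -1 -0.015 0 -0.6 0; -1 -0.015 0 -0.8 0; -1 -0.015 0 -0.8 0"
}}

```text
time: 5.57
position: [0.4474, -0.2072, 0.2293]
tool_rot: [0.057, 0.998, -0.005, 0.006]
ft_force: [0.7, -0.1, 1.7]
grip_width: 0.0006
grip_force: 0.0
```

```bash
python3 - <<'E'
from meas import *
from plan import *
p,d,m=cam("top"); np.savez("top1",p=p,d=d); save("top1",p); X=cloud(d,m); Z=X[...,2]
P=X[60:260,285:390].reshape(-1,3); L=loc(P,np.array([.6366,-.2238]),-6.62)
for lo,hi in [(.085,.098),(.068,.083)]:
    k=(P[:,2]>lo)&(P[:,2]<hi)&(abs(L[:,1])<.06)
    hh,e=np.histogram(L[k,0]*1000,np.arange(-240,20,5)); print(lo,{a:b for a,b in zip(e[:-1].tolist(),hh.tolist()) if b})
S=X[190:245,235:285].reshape(-1,3)
k=(S[:,2]>.076)&(S[:,2]<.09); rect(S[k],"tab"); print(S[k].mean(0))
k=(S[:,2]>.033)&(S[:,2]<.045); rect(S[k],"walls")
plan([(.4585,.0035,.2,-4.4),(.4585,.0035,.09,-4.4)])
E
```

```text
0.085 {-180: 12, -175: 16, -170: 13, 0: 7}
0.068 {-225: 1, -220: 26, -215: 8, -210: 2, -180: 4, -165: 10, -160: 6}
tab 53 c [458.1   2.6] size [11.8 34.2] ang 1.34 z [82.6 85.5 88.2]
[0.45792905 0.00369466 0.08537532]
walls 84 c [491.3   0.8] size [57.9 78.5] ang 84.99 z [34.2 38.4 43. ]
now [ 0.4459 -0.2062  0.2263] 83.48 t 5.6 F [ 0.2 -0.4 -0.6] w 0.0005
  .. [0.028, 0.524, 0.066] 0
(0.4585, 0.0035, 0.2, -4.4) [0.028, 0.524, 0.066] 0.488
(0.4585, 0.0035, 0.09, -4.4) [0.0, 0.0, 0.55] -0.0
```

Emit:
{"name": "move_arm", "arguments": {
  "motion": "0 0.03 0.95 0.1 0.04; 0 0.03 0.95 0.1 0.08; 0 0.03 0.95 0.1 0.12; 0 0.03 0.95 0.1 0.16; 0 0.03 0.95 0.1 0.2; 0 0.03 0.95 0.1 0.24; 0 0.03 0.95 0.1 0.28; 0 0.03 0.95 0.1 0.32; 0 0.03 0.95 0.1 0.36; 0 0.03 0.95 0.1 0.4; 0 0.03 0.95 0.1 0.44; 0 0.03 0.95 0.1 0.47"
}}

```text
time: 6.62
position: [0.4579, -0.0145, 0.2007]
tool_rot: [0.698, 0.716, -0.001, -0.002]
ft_force: [0.8, 0.1, -0.3]
grip_width: 0.0434
grip_force: 0.0
```

```bash
python3 - <<'E'
from plan import *
plan([(.458,.0033,.12,-4.6),(.458,.0033,.060,-4.6)])
m=robot.camera_model("wrist"); p,d=robot.camera("wrist"); save("w2",p);print(m["position"])
E
```

```text
now [ 0.4579 -0.0145  0.2007] 1.52 t 6.6 F [ 0.8  0.1 -0.3] w 0.0434
(0.458, 0.0033, 0.12, -4.6) [0.089, 0.003, 0.403] 0.034
(0.458, 0.0033, 0.06, -4.6) [0.0, 0.0, 0.3] -0.0
[0.45637129 0.06746842 0.35449121]
```

View pics/w2.png

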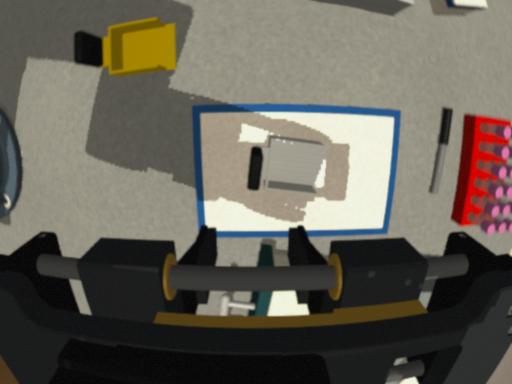

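The wrist view shows the tab at (255,168) and the pan at (296,164), lip to the right (+x).

```bash
python3 - <<'E'
from h import *
m=robot.camera_model("wrist"); p=cv2.imread("pics/w2.png")
g=cv2.cvtColor(p,cv2.COLOR_BGR2GRAY); M=np.zeros_like(g); M[140:196,242:270]=(g[140:196,242:270]<45)
ys,xs=np.where(M); r=cv2.minAreaRect(np.c_[xs,ys].astype(np.float32)); b=cv2.boxPoints(r); print(r,len(xs))
for q in b: print(q,np.round(fray(*q,.085,m),4))
for q in [(268,136),(326,143),(265,187),(318,192)]: print(q,np.round(fray(*q,.039,m),4))
E
```

```text
((254.83847045898438, 167.7923126220703), (10.542951583862305, 41.303565979003906), 7.125016689300537) 418
[247.04616 187.63078] [ 0.4531 -0.0114  0.085 ]
[252.16922 146.64616] [0.457  0.0277 0.085 ]
[262.6308  147.95384] [0.4666 0.0267 0.085 ]
[257.50772 188.93846] [ 0.463  -0.0125  0.085 ]
(268, 136) [0.4736 0.0328 0.039 ]
(326, 143) [0.5371 0.0278 0.039 ]
(265, 187) [ 0.4722 -0.0237  0.039 ]
(318, 192) [ 0.5325 -0.028   0.039 ]
```

Emit:
{"name": "move_arm", "arguments": {
  "motion": "0 0.098 0.005 0.1 0.034; 0 0.098 0.005 0.25 0.034; 0 0.098 0.005 0.4 0.034; 0 0.098 0.005 0.5 0.034; 0 0.098 0.005 0.6 0.034; 0 0.098 0.005 0.65 0.034; 0 0.098 0.005 0.7 0.034; 0 0.098 0.005 0.7 0.034"
}}

```text
time: 7.33
position: [0.4573, 0.0052, 0.0596]
tool_rot: [0.732, 0.681, -0.002, -0.003]
ft_force: [0.7, -0.0, -0.3]
grip_width: 0.0435
grip_force: 0.0
```

Emit:
{"name": "move_arm", "arguments": {
  "motion": "-1 0 0 0 0; -1 0 0 0 0; -1 0 0 0 0; -1 0 0 0 0; -1 0 0 0 0; -1 0 0 0 0; -1 0 0 0 0; -1 0 0 0 0",
  "newtons": 45
}}

```text
time: 8.0
position: [0.4596, 0.0047, 0.0626]
tool_rot: [0.733, 0.68, 0.0, 0.0]
ft_force: [-0.9, 1.3, 4.2]
grip_width: 0.0114
grip_force: 45.0
```

```bash
python3 - <<'E'
from plan import *
plan([(.459,.005,.16,-4.6)])
E
```

```text
now [0.4596 0.0047 0.0626] -4.26 t 8.0 F [-0.9  1.3  4.2] w 0.0114
(0.459, 0.005, 0.16, -4.6) [0.001, -0.003, -0.487] 0.002
```

Emit:
{"name": "move_arm", "arguments": {
  "motion": "-1 0 0 -0.05 0; -1 0 0 -0.15 0; -1 0 0 -0.25 0; -1 0 0 -0.35 0; -1 0 0 -0.487 0; -1 0 0 -0.487 0; -1 0 0 -0.487 0"
}}

```text
time: 8.58
position: [0.46, 0.0046, 0.1605]
tool_rot: [0.733, 0.68, 0.001, 0.001]
ft_force: [-0.0, 0.9, -2.6]
grip_width: 0.0117
grip_force: 45.0
```

```bash
python3 - <<'E'
from plan import *
plan([(.4115,.2765,.16,-1.75),(.4115,.2765,.075,-1.75)])
m=robot.camera_model("wrist"); p,d=robot.camera("wrist"); save("w3",p);print(m["position"])
E
```

```text
now [0.46   0.0046 0.1605] -4.26 t 8.6 F [-0.   0.9 -2.6] w 0.0117
  .. [0.669, -0.171, 0.001] 0
(0.4115, 0.2765, 0.16, -1.75) [0.669, -0.171, 0.001] -0.014
(0.4115, 0.2765, 0.075, -1.75) [0.0, 0.0, 0.425] -0.0
[0.46565204 0.08661526 0.31421874]
```

View pics/w3.png

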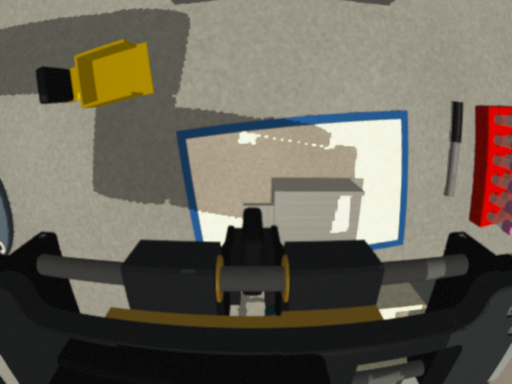

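The scoop is held square, with the pan at (317,215) and the lip to the right. I move it over the tray.

Emit:
{"name": "move_arm", "arguments": {
  "motion": "-1 0.2 -0.05 0 0; -1 0.4 -0.1 0 0; -1 0.6 -0.15 0 0; -1 0.8 -0.2 0 0; -1 0.95 -0.24 0 0; -1 0.95 -0.24 0 0"
}}

```text
time: 9.13
position: [0.4226, 0.2021, 0.1578]
tool_rot: [0.731, 0.682, -0.001, -0.002]
ft_force: [-0.3, 0.3, -1.9]
grip_width: 0.0115
grip_force: 45.0
```

Emit:
{"name": "move_arm", "arguments": {
  "motion": "-1 0.2 -0.05 0 -0.014; -1 0.388 -0.102 0 -0.014; -1 0.388 -0.102 0 -0.014; -1 0.388 -0.102 0 -0.014; -1 0.388 -0.102 0 -0.014; -1 0.388 -0.102 0.2 -0.014; -1 0.388 -0.102 0.38 -0.014; -1 0.388 -0.102 0.38 -0.014"
}}

```text
time: 9.8
position: [0.4068, 0.273, 0.0772]
tool_rot: [0.719, 0.695, -0.007, -0.003]
ft_force: [-0.9, -0.9, -1.5]
grip_width: 0.0116
grip_force: 45.0
```

```bash
python3 - <<'E'
from plan import *
plan([(.4115,.2765,.064,-1.75)])
m=robot.camera_model("wrist"); p,d=robot.camera("wrist"); save("w4",p);print(m["position"])
p,d,m=cam("top"); save("t4",p)
E
```

```text
now [0.4068 0.273  0.0772] -1.9 t 9.8 F [-0.9 -0.9 -1.5] w 0.0116
(0.4115, 0.2765, 0.064, -1.75) [0.018, 0.023, 0.066] -0.001
[0.41182357 0.3560082  0.23043214]
```

View pics/w4.png

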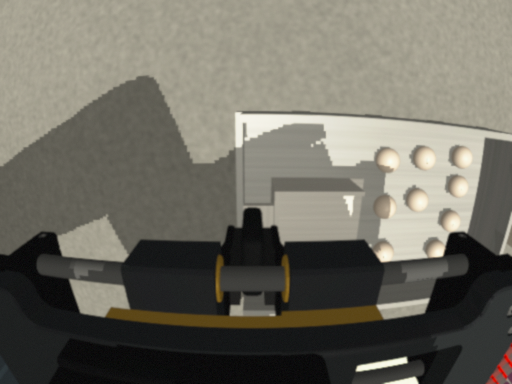

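Emit:
{"name": "move_arm", "arguments": {
  "motion": "-1 0.015 0.015 0.02 0; -1 0.015 0.015 0.04 0; -1 0.015 0.015 0.06 0; -1 0.015 0.015 0.07 0; -1 0.015 0.015 0.08 0; -1 0.015 0.015 0.08 0; -1 0.015 0.015 0.08 0"
}}

```text
time: 10.48
position: [0.4141, 0.2797, 0.0678]
tool_rot: [0.718, 0.696, 0.0, 0.0]
ft_force: [0.5, 0.2, -1.5]
grip_width: 0.0117
grip_force: 45.0
```

```bash
python3 - <<'E'
from plan import *
import time
for i in range(3): plan([(.4115,.2765,.064,-1.75)]); robot.camera("top")
E
```

```text
now [0.4141 0.2797 0.0678] -1.73 t 10.5 F [ 0.5  0.2 -1.5] w 0.0117
(0.4115, 0.2765, 0.064, -1.75) [-0.016, -0.013, 0.019] 0.0
now [0.4141 0.2797 0.0678] -1.74 t 10.5 F [-0.2 -1.2 -0.7] w 0.0118
(0.4115, 0.2765, 0.064, -1.75) [-0.016, -0.013, 0.019] 0.0
now [0.4142 0.2797 0.0677] -1.73 t 10.6 F [-0.3  0.1 -1.6] w 0.012
(0.4115, 0.2765, 0.064, -1.75) [-0.016, -0.013, 0.019] 0.0
```

Emit:
{"name": "move_arm", "arguments": {
  "motion": "-1 -0.012 0 0.008 0; -1 -0.012 0 0.015 0; -1 -0.012 0 0.02 0; -1 -0.012 0 0.02 0; -1 -0.012 0 0.02 0"
}}

```text
time: 11.05
position: [0.4139, 0.277, 0.0646]
tool_rot: [0.718, 0.696, 0.0, 0.0]
ft_force: [-2.5, -1.7, 9.6]
grip_width: 0.0116
grip_force: 45.0
```

Emit:
{"name": "move_arm", "arguments": {
  "motion": "-1 0 0 0.005 0; -1 0 0 0.005 0; -1 0 0 0.005 0; -1 0 0 0.005 0"
}}

```text
time: 11.38
position: [0.4138, 0.277, 0.0645]
tool_rot: [0.718, 0.696, 0.0, 0.0]
ft_force: [-2.9, -1.6, 17.6]
grip_width: 0.0117
grip_force: 45.0
```

Emit:
{"name": "move_arm", "arguments": {
  "motion": "-1 0 0 0.005 0; -1 0 0 0.005 0; -1 0 0 0.005 0; -1 0 0 0.005 0"
}}

```text
time: 11.72
position: [0.4138, 0.277, 0.0645]
tool_rot: [0.718, 0.696, 0.0, 0.0]
ft_force: [-6.2, -3.1, 25.4]
grip_width: 0.0115
grip_force: 45.0
```

Emit:
{"name": "move_arm", "arguments": {
  "motion": "-1 0 0.01 -0.014 0; -1 0 0.06 -0.014 0; -1 0 0.11 -0.014 0; -1 0 0.16 -0.014 0; -1 0 0.21 -0.014 0; -1 0 0.26 -0.014 0; -1 0 0.31 -0.014 0; -1 0 0.36 -0.014 0; -1 0 0.41 -0.014 0; -1 0 0.46 -0.014 0; -1 0 0.5 -0.014 0; -1 0 0.54 -0.014 0"
}}

```text
time: 12.72
position: [0.519, 0.2735, 0.0647]
tool_rot: [0.718, 0.696, -0.004, -0.003]
ft_force: [-11.3, 1.0, 15.5]
grip_width: 0.0116
grip_force: 45.1
```

Emit:
{"name": "move_arm", "arguments": {
  "motion": "-1 0 0.02 0 0; -1 0 0.04 0 0; -1 0 0.06 0 0; -1 0 0.07 0 0; -1 0 0.07 0 0; -1 0 0.07 0 0"
}}

```text
time: 13.22
position: [0.5344, 0.2732, 0.0647]
tool_rot: [0.718, 0.696, -0.002, -0.001]
ft_force: [-6.7, 0.2, 10.2]
grip_width: 0.0116
grip_force: 45.0
```

```bash
python3 - <<'E'
from plan import *
plan([(.5364,.2727,.0646,-1.75)])
p,d=robot.camera("wrist"); p2,d,m=cam("top"); a=cv2.resize(p2[155:260,120:210],None,fx=4,fy=4)
b=np.zeros((420,512,3),np.uint8); b[:384]=p; save("w5",cv2.resize(np.hstack([b,a]),(800,385)))
E
```

```text
now [0.5344 0.2732 0.0647] -1.78 t 13.2 F [-6.7  0.2 10.2] w 0.0116
(0.5364, 0.2727, 0.0646, -1.75) [-0.002, 0.01, 0.0] -0.0
```

View pics/w5.png

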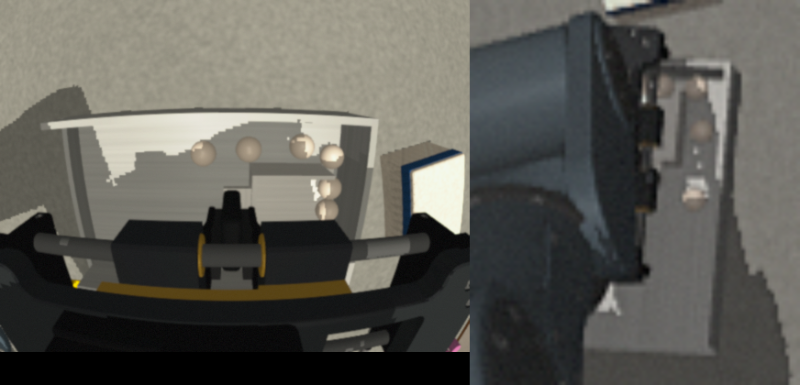

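Balls at wrist (330,187) and (326,210) are at the lip, against the far wall. I push on until the lip meets the wall.

Emit:
{"name": "move_arm", "arguments": {
  "motion": "-1 0 0.015 0 0; -1 0 0.03 0 0; -1 0 0.03 0 0; -1 0 0.03 0 0"
}}

```text
time: 13.65
position: [0.5384, 0.273, 0.0647]
tool_rot: [0.718, 0.696, -0.004, -0.003]
ft_force: [-11.1, 0.4, 14.2]
grip_width: 0.0121
grip_force: 45.1
```

Emit:
{"name": "move_arm", "arguments": {
  "motion": "-1 0 0.015 0 0; -1 0 0.03 0 0; -1 0 0.03 0 0; -1 0 0.03 0 0"
}}

```text
time: 13.98
position: [0.5388, 0.2729, 0.065]
tool_rot: [0.718, 0.696, -0.008, -0.006]
ft_force: [-20.2, 2.2, 22.6]
grip_width: 0.012
grip_force: 45.2
```

```bash
cat > snap.py <<'E'
from plan import *
import sys
plan([])
p,d=robot.camera("wrist"); p2,d,m=cam("top"); a=cv2.resize(p2[155:260,120:210],None,fx=4,fy=4)
b=np.zeros((420,512,3),np.uint8); b[:384]=p; save(sys.argv[1],cv2.resize(np.hstack([b,a]),(800,385)))
E
python3 snap.py w6
```

```text
now [0.5388 0.2729 0.065 ] -1.78 t 14.0 F [-20.2   2.2  22.6] w 0.012
```

View pics/w6.png

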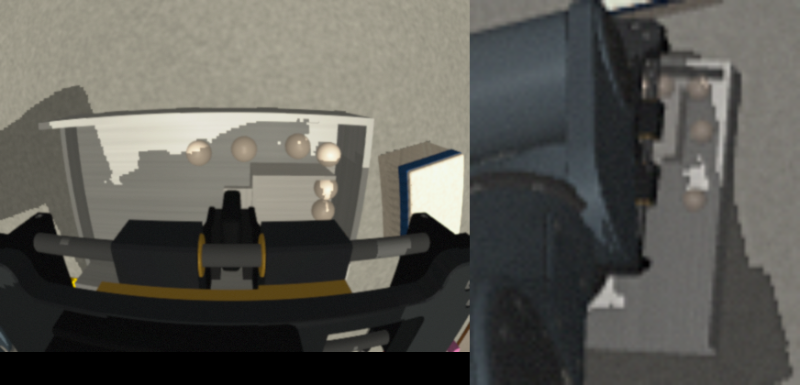

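```bash
cat > wb.py <<'E'
from plan import *
def wballs(show=True):
    P0,yaw,o=st(); m=robot.camera_model("wrist"); p,d=robot.camera("wrist")
    q=p.astype(int); w=((q[...,0]-q[...,2])>14)&(q[...,0]>90)&(q[...,0]-q[...,2]<90); w[235:]=0
    w=cv2.morphologyEx(w.astype(np.uint8),cv2.MORPH_OPEN,np.ones((3,3)))
    n,l,s,ce=cv2.connectedComponentsWithStats(w); K=np.array(m["mtx"]); out=[]
    for i in range(1,n):
        if s[i,4]<25: continue
        u,v=ce[i]; dd=np.median(d[(l==i)&(d>0)]); a=np.array([u-K[0,2],v-K[1,2]]); r=np.hypot(*a); t=r/K[0,0]
        X=rot(m)@(np.r_[a/r*np.sin(t),np.cos(t)]*(dd+.008)/np.cos(t))+m["position"]
        c=np.radians(yaw); e=X-P0; lx=e[0]*np.cos(c)+e[1]*np.sin(c)-.05; ly=-e[0]*np.sin(c)+e[1]*np.cos(c)
        print("px",np.round(ce[i]).astype(int),"area",s[i,4],"wh",s[i,2:4],"scoop frame mm",np.round([lx*1e3,ly*1e3,(e[2]+.0596)*1e3]).astype(int))
    print("tcp",np.round(P0,4),round(yaw,2),"t",round(o["time"],1),"F",np.round(o["ft_force"],1)); return p
if __name__=="__main__": wballs()
E
python3 wb.py
```

```text
px [288  79] area 74234 wh [512 235] scoop frame mm [-25 100  -8]
px [155 152] area 5952 wh [177  78] scoop frame mm [-127   46   -7]
px [266 162] area 690 wh [30 29] scoop frame mm [-41  41   8]
px [317 213] area 4114 wh [108  44] scoop frame mm [ 0 -2 -3]
px [466 202] area 29 wh [6 7] scoop frame mm [107  23  42]
px [ 39 229] area 192 wh [30 12] scoop frame mm [-274  -30  -13]
tcp [0.5387 0.2729 0.0649] -1.77 t 14.1 F [-20.4   1.4  22. ]
```

```bash
cat > wb.py <<'E'
from plan import *
def fcloud(d,m):
    K=np.array(m["mtx"]); v,u=np.mgrid[:d.shape[0],:d.shape[1]]; x=u-K[0,2]; y=v-K[1,2]; r=np.hypot(x,y)+1e-9; t=r/K[0,0]
    c=np.stack([x/r*np.tan(t)*d,y/r*np.tan(t)*d,d],-1); return c@rot(m).T+np.array(m["position"])
def wballs(z0=.010,z1=.030,box=(-.25,.06,-.14,.14)):
    P0,yaw,o=st(); m=robot.camera_model("wrist"); p,d=robot.camera("wrist"); X=fcloud(d,m)-P0
    c=np.radians(yaw); lx=X[...,0]*np.cos(c)+X[...,1]*np.sin(c)-.05; ly=-X[...,0]*np.sin(c)+X[...,1]*np.cos(c); lz=X[...,2]+.0596
    w=(d>0)&(lz>z0)&(lz<z1)&(lx>box[0])&(lx<box[1])&(ly>box[2])&(ly<box[3]); w[250:]=0
    sat=p[...,0].astype(int)*100//(p[...,2].astype(int)+1); w&=sat>112
    w=cv2.morphologyEx(w.astype(np.uint8),cv2.MORPH_OPEN,np.ones((3,3)))
    n,l,s,ce=cv2.connectedComponentsWithStats(w)
    for i in range(1,n):
        if s[i,4]<20: continue
        k=l==i; print("px",np.round(ce[i]).astype(int),"area",s[i,4],"wh",s[i,2:4],"scoop mm",np.round([np.median(lx[k])*1e3,np.median(ly[k])*1e3,np.percentile(lz[k],95)*1e3]).astype(int),"sat",np.median(sat[k]))
    print("tcp",np.round(P0,4),round(yaw,2),"t",round(o["time"],1),"F",np.round(o["ft_force"],1)); return p
if __name__=="__main__": save("raw",wballs())
E
python3 wb.py; python3 -c "
import cv2;p=cv2.imread('pics/raw.png')
for u,v in [(353,204),(350,229),(357,167),(324,160),(300,205),(330,215)]: print(u,v,p[v,u])"
```

```text
px [325 159] area 573 wh [27 26] scoop mm [-1 45 19] sat 125.0
px [266 162] area 599 wh [27 28] scoop mm [-41  42  19] sat 125.0
px [216 166] area 620 wh [28 28] scoop mm [-75  39  19] sat 125.0
px [358 168] area 468 wh [27 26] scoop mm [23 39 19] sat 125.0
px [353 218] area 885 wh [29 43] scoop mm [23 -1 21] sat 125.0
tcp [0.5388 0.2729 0.0649] -1.77 t 14.1 F [-20.1   0.4  21.7]
353 204 [204 229 241]
350 229 [125 144 158]
357 167 [217 238 245]
324 160 [137 160 174]
300 205 [143 157 161]
330 215 [144 157 161]
```

Emit:
{"name": "move_arm", "arguments": {
  "motion": "-1 0 -0.015 -0.02 0; -1 0 -0.025 -0.05 0; -1 0 -0.025 -0.08 0; -1 0 -0.025 -0.11 0; -1 0 -0.025 -0.14 0; -1 0 -0.025 -0.17 0; -1 0 -0.025 -0.2 0; -1 0 -0.025 -0.23 0; -1 0 -0.025 -0.26 0; -1 0 -0.025 -0.28 0; -1 0 -0.025 -0.29 0; -1 0 -0.025 -0.29 0"
}}

```text
time: 15.18
position: [0.5462, 0.2735, 0.1233]
tool_rot: [0.718, 0.696, 0.003, 0.002]
ft_force: [-0.0, 0.7, -1.0]
grip_width: 0.012
grip_force: 45.0
```

```bash
python3 wb.py
```

```text
px [351 217] area 894 wh [28 44] scoop mm [23  3 22] sat 125.0
tcp [0.5462 0.2735 0.1233] -1.77 t 15.2 F [-0.   0.7 -1. ]
```

Emit:
{"name": "move_arm", "arguments": {
  "motion": "-1 0 0 -0.03 0; -1 0 0 -0.05 0; -1 0 0.09 -0.05 0; -1 0 0.17 -0.05 0; -1 0 0.21 -0.05 0; -1 0 0.24 -0.05 0; -1 0 0.26 -0.05 0; -1 0 0.27 -0.05 0; -1 0 0.275 -0.05 0; -1 0 0.275 -0.05 0"
}}

```text
time: 16.07
position: [0.5975, 0.2716, 0.1322]
tool_rot: [0.718, 0.696, -0.0, -0.0]
ft_force: [0.0, -0.8, -2.4]
grip_width: 0.0121
grip_force: 45.0
```

```bash
python3 wb.py; python3 - <<'E'
from plan import *
plan([(.5,-.18,.135,-6.6)])
E
```

```text
px [330 217] area 979 wh [29 44] scoop mm [ 6  3 22] sat 125.0
tcp [0.5975 0.2716 0.1322] -1.74 t 16.1 F [ 0.  -0.8 -2.4]
now [0.5973 0.2716 0.1322] -1.73 t 16.1 F [ 0.6  0.2 -3.4] w 0.0115
  .. [-0.757, -0.139, -0.005] 0
  .. [-0.757, -0.139, -0.005] 0
(0.5, -0.18, 0.135, -6.6) [-0.757, -0.139, -0.005] 0.027
```

Emit:
{"name": "move_arm", "arguments": {
  "motion": "-1 -0.02 0 -0.01 0; -1 -0.05 -0.003 -0.03 0; -1 -0.1 -0.008 -0.05 0; -1 -0.16 -0.015 -0.07 0; -1 -0.22 -0.025 -0.09 0; -1 -0.28 -0.035 -0.11 0; -1 -0.35 -0.045 -0.13 0; -1 -0.42 -0.055 -0.145 0; -1 -0.49 -0.065 -0.155 0; -1 -0.56 -0.08 -0.16 0; -1 -0.63 -0.095 -0.16 0; -1 -0.7 -0.11 -0.16 0"
}}

```text
time: 17.12
position: [0.5712, 0.1308, 0.1643]
tool_rot: [0.718, 0.696, -0.0, -0.0]
ft_force: [-0.5, 0.2, -2.3]
grip_width: 0.0118
grip_force: 45.0
```

Emit:
{"name": "move_arm", "arguments": {
  "motion": "-1 -0.07 -0.014 0 0; -1 -0.14 -0.028 0 0; -1 -0.21 -0.042 0 0; -1 -0.28 -0.056 0 0; -1 -0.35 -0.07 0 0; -1 -0.42 -0.084 0 0; -1 -0.49 -0.098 0 0; -1 -0.56 -0.112 0 0; -1 -0.63 -0.126 0 0; -1 -0.7 -0.14 0 0; -1 -0.77 -0.154 0 0; -1 -0.84 -0.168 0 0"
}}

```text
time: 18.12
position: [0.5326, -0.0359, 0.1643]
tool_rot: [0.718, 0.696, -0.0, 0.0]
ft_force: [0.5, 0.7, -1.6]
grip_width: 0.012
grip_force: 45.0
```

Emit:
{"name": "move_arm", "arguments": {
  "motion": "-1 -0.07 -0.014 0 0.003; -1 -0.14 -0.028 0 0.006; -1 -0.21 -0.042 0 0.009; -1 -0.28 -0.056 0 0.012; -1 -0.35 -0.07 0 0.015; -1 -0.42 -0.083 0 0.018; -1 -0.49 -0.095 0 0.021; -1 -0.55 -0.106 0 0.024; -1 -0.61 -0.116 0 0.026; -1 -0.66 -0.125 0 0.027; -1 -0.7 -0.132 0 0.027; -1 -0.73 -0.137 0 0.027"
}}

```text
time: 19.12
position: [0.501, -0.1807, 0.1643]
tool_rot: [0.747, 0.665, 0.0, 0.0]
ft_force: [0.2, -0.4, -2.1]
grip_width: 0.0114
grip_force: 45.0
```

```bash
python3 wb.py; python3 - <<'E'
from plan import *
plan([(.5025,-.2082,.16,-6.6)])
E
```

```text
px [330 216] area 927 wh [28 43] scoop mm [ 6  1 22] sat 125.0
tcp [ 0.501  -0.1807  0.1643] -6.63 t 19.1 F [ 0.2 -0.4 -2.1]
now [ 0.501  -0.1815  0.1643] -6.65 t 19.2 F [ 0.5 -0.3 -1.8] w 0.0116
(0.5025, -0.2082, 0.16, -6.6) [-0.132, 0.023, 0.022] -0.0
```

Emit:
{"name": "move_arm", "arguments": {
  "motion": "-1 -0.06 0.01 0 0; -1 -0.12 0.02 0 0; -1 -0.132 0.023 0 0; -1 -0.132 0.023 0.05 0; -1 -0.132 0.023 0.12 0; -1 -0.132 0.023 0.19 0; -1 -0.132 0.023 0.26 0; -1 -0.132 0.023 0.32 0; -1 -0.132 0.023 0.36 0; -1 -0.132 0.023 0.385 0; -1 -0.132 0.023 0.385 0; -1 -0.132 0.023 0.385 0"
}}

```text
time: 20.17
position: [0.5028, -0.2063, 0.0872]
tool_rot: [0.747, 0.665, -0.0, -0.0]
ft_force: [0.2, -0.6, -1.8]
grip_width: 0.0116
grip_force: 45.0
```

Emit:
{"name": "move_arm", "arguments": {
  "motion": "-1 0 0.1 0 0; -1 0 0.22 0 0; -1 0 0.05 0 0; -1 0 0 0 0; -1 0 0 0 0; -1 0 0.1 0 0; -1 0 0.22 0 0; -1 0 0.05 0 0; -1 0 0 0 0; -1 0 0 0 0"
}}

```text
time: 21.0
position: [0.4991, -0.2044, 0.0871]
tool_rot: [0.747, 0.665, -0.001, -0.003]
ft_force: [-0.9, -0.3, -1.1]
grip_width: 0.0114
grip_force: 45.0
```

```bash
python3 wb.py
```

```text
px [224 133] area 109 wh [ 4 34] scoop mm [-68  63  29] sat 120.0
px [225 169] area 110 wh [ 4 36] scoop mm [-68  38  29] sat 120.0
px [226 198] area 42 wh [ 3 14] scoop mm [-68  18  26] sat 120.0
px [226 210] area 30 wh [ 3 10] scoop mm [-68   9  29] sat 120.0
px [226 220] area 24 wh [3 8] scoop mm [-68   2  30] sat 120.0
tcp [ 0.4991 -0.2044  0.0871] -6.67 t 21.0 F [-0.9 -0.3 -1.1]
```

Emit:
{"name": "move_arm", "arguments": {
  "motion": "-1 0 0.02 -0.1 0; -1 0 0.02 -0.2 0; -1 0 0.02 -0.3 0; -1 0 0.02 -0.4 0; -1 0 0.02 -0.5 0; -1 0 0.02 -0.5 0; -1 0 0.02 -0.5 0"
}}

```text
time: 21.63
position: [0.5077, -0.2073, 0.1884]
tool_rot: [0.747, 0.665, 0.001, 0.002]
ft_force: [-0.6, 0.7, -1.9]
grip_width: 0.0116
grip_force: 45.0
```

```bash
python3 - <<'E'
from wb import *
p=wballs(-.1,-.055,(-.2,.13,-.12,.12)); wballs()
p2,d,m=cam("top"); a=cv2.resize(p2[155:260,120:210],None,fx=4,fy=4)
b=np.zeros((420,512,3),np.uint8); b[:384]=p; save("w7",cv2.resize(np.hstack([b,a]),(800,385)))
E
```

```text
px [223 133] area 209 wh [ 6 50] scoop mm [-77  53 -57] sat 120.0
px [385 186] area 1058 wh [ 29 136] scoop mm [110  -5 -88] sat 121.0
px [225 177] area 152 wh [ 5 37] scoop mm [-77   8 -58] sat 120.0
px [226 211] area 119 wh [ 4 31] scoop mm [-77 -28 -57] sat 120.0
tcp [ 0.5077 -0.2073  0.1884] -6.62 t 21.6 F [-0.6  0.7 -1.9]
tcp [ 0.5067 -0.2067  0.1872] -6.62 t 21.7 F [ 0.1 -0.1 -1.5]
```

View pics/w7.png

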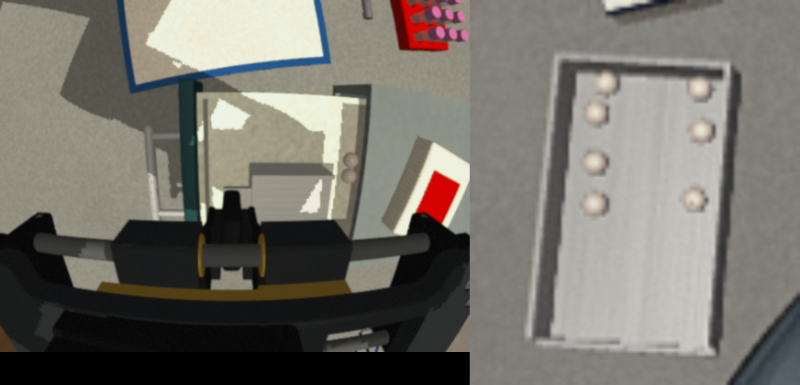

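Two balls are in the drawer at wrist (350,160) and (350,175). Seven are left in the tray: four along the left wall and three along the right.

```bash
cat > tb.py <<'E'
from plan import *
O=np.array([.6234,.270]); A=np.radians(-1.75); TX=np.array([np.cos(A),np.sin(A)]); TY=np.array([-TX[1],TX[0]])
def W(u,v): return np.round(O+u*TX+v*TY,4)
def tballs():
    p,d,m=cam("top"); X=cloud(d,m); e=X[...,:2]-O; u=e@TX; v=e@TY
    s=p[...,0].astype(int)*100//(p[...,2].astype(int)+1)
    w=((s>112)&(p[...,0]>110)&(u>-.22)&(u<.0)&(abs(v)<.067)&(X[...,2]<.05)).astype(np.uint8)
    n,l,st_,ce=cv2.connectedComponentsWithStats(w)
    for i in range(1,n):
        if st_[i,4]>=15:
            q=ray(*ce[i],.017,m)[:2]-O; print("ball u,v mm",np.round([q@TX*1e3,q@TY*1e3]).astype(int),"area",st_[i,4])
if __name__=="__main__":
    tballs()
    for v in (.034,-.034): print(v,W(-.212,v),W(-.083,v))
    a=W(-.212,.034); plan([(.45,-.15,.187,-1.75),(a[0],a[1],.17,-1.75),(a[0],a[1],.066,-1.75)])
E
python3 tb.py
```

```text
ball u,v mm [-9 37] area 24
ball u,v mm [ -9 -42] area 26
ball u,v mm [-35  44] area 26
ball u,v mm [-46 -46] area 22
ball u,v mm [-77  41] area 23
ball u,v mm [-103  -44] area 23
ball u,v mm [-111   37] area 25
0.034 [0.4125 0.3105] [0.5415 0.3065]
-0.034 [0.4105 0.2425] [0.5394 0.2386]
now [ 0.5059 -0.2063  0.1859] -6.62 t 21.8 F [-0.4 -0.3 -1.3] w 0.0118
(0.45, -0.15, 0.187, -1.75) [0.247, -0.31, -0.005] -0.027
  .. [0.765, -0.086, 0.028] 0
  .. [0.765, -0.086, 0.028] 0
(np.float64(0.4125), np.float64(0.3105), 0.17, -1.75) [0.765, -0.086, 0.028] -0.0
(np.float64(0.4125), np.float64(0.3105), 0.066, -1.75) [0.0, 0.0, 0.52] -0.0
```

Emit:
{"name": "move_arm", "arguments": {
  "motion": "-1 0.247 -0.31 0 -0.027; -1 0.247 -0.31 0 -0.027; -1 0.247 -0.31 0 -0.027; -1 0.247 -0.31 0 -0.027"
}}

```text
time: 22.17
position: [0.4477, -0.1481, 0.186]
tool_rot: [0.718, 0.697, -0.001, -0.003]
ft_force: [0.8, -1.7, -1.9]
grip_width: 0.0119
grip_force: 45.0
```

Emit:
{"name": "move_arm", "arguments": {
  "motion": "-1 0.765 -0.086 0.02 0; -1 0.765 -0.086 0.02 0; -1 0.765 -0.086 0.02 0; -1 0.765 -0.086 0.02 0; -1 0.765 -0.086 0.02 0"
}}

```text
time: 22.58
position: [0.4369, 0.007, 0.1827]
tool_rot: [0.716, 0.698, -0.0, -0.002]
ft_force: [-0.4, -0.2, -2.1]
grip_width: 0.0116
grip_force: 45.0
```

Emit:
{"name": "move_arm", "arguments": {
  "motion": "-1 0.765 -0.086 0.02 0; -1 0.765 -0.086 0.02 0; -1 0.765 -0.086 0.02 0; -1 0.765 -0.086 0.02 0; -1 0.765 -0.086 0.02 0"
}}

```text
time: 23.0
position: [0.4265, 0.1601, 0.179]
tool_rot: [0.716, 0.698, 0.001, -0.0]
ft_force: [0.1, -0.4, -1.9]
grip_width: 0.0115
grip_force: 45.0
```

Emit:
{"name": "move_arm", "arguments": {
  "motion": "-1 0.765 -0.086 0.02 0; -1 0.765 -0.086 0.02 0; -1 0.765 -0.086 0.02 0; -1 0.765 -0.086 0.02 0; -1 0.765 -0.086 0.02 0; -1 0.765 -0.086 0.02 0; -1 0.765 -0.086 0.02 0; -1 0.765 -0.086 0.02 0"
}}

```text
time: 23.67
position: [0.4138, 0.3082, 0.175]
tool_rot: [0.718, 0.696, -0.0, 0.0]
ft_force: [-0.3, -0.3, -2.6]
grip_width: 0.0116
grip_force: 45.0
```

```bash
python3 - <<'E'
from tb import *
a=W(-.212,.034); plan([(a[0],a[1],.09,-1.75),(a[0],a[1],.066,-1.75)])
E
```

```text
now [0.4138 0.3082 0.175 ] -1.85 t 23.7 F [-0.3 -0.3 -2.6] w 0.0116
(np.float64(0.4125), np.float64(0.3105), 0.09, -1.75) [0.011, -0.007, 0.425] -0.001
(np.float64(0.4125), np.float64(0.3105), 0.066, -1.75) [0.0, 0.0, 0.12] -0.0
```

Emit:
{"name": "move_arm", "arguments": {
  "motion": "-1 0.011 -0.007 0.2 0; -1 0.011 -0.007 0.4 0; -1 0.011 -0.007 0.45 0; -1 0.011 -0.007 0.49 0; -1 0.011 -0.007 0.52 0; -1 0.011 -0.007 0.54 0; -1 0.011 -0.007 0.555 0; -1 0.011 -0.007 0.555 0; -1 0.011 -0.007 0.555 0"
}}

```text
time: 24.42
position: [0.4125, 0.3122, 0.0653]
tool_rot: [0.718, 0.696, 0.001, 0.0]
ft_force: [-0.0, -0.6, -1.5]
grip_width: 0.0117
grip_force: 45.0
```

Emit:
{"name": "move_arm", "arguments": {
  "motion": "-1 0 0.02 0 0; -1 0 0.06 0 0; -1 0 0.1 0 0; -1 0 0.14 0 0; -1 0 0.18 0 0; -1 0 0.22 0 0; -1 0 0.26 0 0; -1 0 0.3 0 0; -1 0 0.34 0 0; -1 0 0.38 0 0; -1 0 0.42 0 0; -1 0 0.46 0 0"
}}

```text
time: 25.42
position: [0.5023, 0.3089, 0.0646]
tool_rot: [0.718, 0.696, -0.002, -0.001]
ft_force: [-6.8, 0.8, 7.8]
grip_width: 0.0119
grip_force: 45.0
```

```bash
python3 wb.py
```

```text
px [373 217] area 1220 wh [47 52] scoop mm [41  3 21] sat 125.0
tcp [0.5023 0.3089 0.0646] -1.76 t 25.4 F [-6.8  0.8  7.8]
```

Emit:
{"name": "move_arm", "arguments": {
  "motion": "-1 0 0.02 0 0; -1 0 0.04 0 0; -1 0 0.06 0 0; -1 0 0.08 0 0; -1 0 0.1 0 0; -1 0 0.12 0 0; -1 0 0.14 0 0; -1 0 0.155 0 0; -1 0 0.17 0 0; -1 0 0.18 0 0; -1 0 0.19 0 0; -1 0 0.19 0 0"
}}

```text
time: 26.47
position: [0.5395, 0.3078, 0.0646]
tool_rot: [0.718, 0.696, -0.002, -0.002]
ft_force: [-8.3, -0.1, 7.3]
grip_width: 0.0118
grip_force: 45.0
```

```bash
python3 wb.py
```

```text
px [345 218] area 1096 wh [44 46] scoop mm [18  2 21] sat 125.0
tcp [0.5395 0.3078 0.0646] -1.76 t 26.5 F [-8.3 -0.1  7.3]
```

Emit:
{"name": "move_arm", "arguments": {
  "motion": "-1 0 0.015 0 0; -1 0 0.015 0 0; -1 0 0 -0.02 0; -1 0 0 -0.05 0; -1 0 0 -0.08 0; -1 0 0 -0.11 0; -1 0 0 -0.15 0; -1 0 0 -0.19 0; -1 0 0 -0.23 0; -1 0 0 -0.27 0; -1 0 0 -0.31 0; -1 0 0 -0.34 0"
}}

```text
time: 27.52
position: [0.5458, 0.3087, 0.1352]
tool_rot: [0.718, 0.696, 0.004, 0.003]
ft_force: [-0.2, -0.4, -1.9]
grip_width: 0.0118
grip_force: 45.0
```

Emit:
{"name": "move_arm", "arguments": {
  "motion": "-1 0 0 -0.01 0; -1 0 0.09 -0.02 0; -1 0 0.17 -0.02 0; -1 0 0.21 -0.02 0; -1 0 0.24 -0.02 0; -1 0 0.26 -0.02 0; -1 0 0.27 -0.02 0; -1 0 0.275 -0.02 0; -1 0 0.275 -0.02 0"
}}

```text
time: 28.27
position: [0.5964, 0.3063, 0.1361]
tool_rot: [0.718, 0.696, -0.0, -0.0]
ft_force: [-0.3, -1.0, -2.5]
grip_width: 0.0118
grip_force: 45.0
```

```bash
python3 - <<'E'
from wb import *
p=wballs(); wballs(-.09,-.04,(-.2,.06,-.14,.14))
p2,d,m=cam("top"); a=cv2.resize(p2[155:260,120:210],None,fx=4,fy=4)
b=np.zeros((420,512,3),np.uint8); b[:384]=p; save("w8",cv2.resize(np.hstack([b,a]),(800,385)))
plan([(.5025,-.2082,.165,-6.6)])
E
```

```text
px [321 218] area 1193 wh [45 45] scoop mm [ 0  2 21] sat 125.0
tcp [0.5964 0.3063 0.1361] -1.74 t 28.3 F [-0.3 -1.  -2.5]
px [249  49] area 64 wh [10  9] scoop mm [-53 136 -75] sat 113.0
px [212  48] area 22 wh [7 4] scoop mm [-88 138 -76] sat 113.0
px [217  52] area 81 wh [15 12] scoop mm [-83 133 -76] sat 113.0
px [234  49] area 20 wh [4 5] scoop mm [-67 135 -76] sat 113.0
px [322  53] area 48 wh [9 8] scoop mm [ 18 134 -75] sat 113.0
px [161  53] area 31 wh [7 5] scoop mm [-140  135  -76] sat 113.0
px [181  58] area 62 wh [ 7 14] scoop mm [-119  128  -76] sat 113.0
px [293  58] area 280 wh [34 22] scoop mm [-11 128 -76] sat 113.0
px [342  51] area 24 wh [8 4] scoop mm [ 39 137 -76] sat 113.0
px [356  58] area 73 wh [ 9 13] scoop mm [ 53 132 -76] sat 113.0
px [146  61] area 91 wh [15 20] scoop mm [-156  131  -76] sat 113.0
px [170  56] area 26 wh [6 6] scoop mm [-131  132  -76] sat 113.0
px [264  58] area 81 wh [11 10] scoop mm [-39 127 -76] sat 113.0
px [127  58] area 35 wh [6 8] scoop mm [-177  134  -76] sat 113.0
px [117  63] area 78 wh [13 14] scoop mm [-187  130  -76] sat 113
[... 5129 characters left out ...]
141 144] area 60 wh [10 12] scoop mm [-164   44  -76] sat 113.0
px [201 142] area 43 wh [9 9] scoop mm [-101   44  -75] sat 113.0
px [171 146] area 39 wh [7 7] scoop mm [-132   41  -76] sat 113.0
px [219 144] area 31 wh [7 6] scoop mm [-83  42 -76] sat 113.0
px [339 145] area 26 wh [6 6] scoop mm [ 38  42 -76] sat 113.0
px [187 147] area 21 wh [6 4] scoop mm [-115   39  -76] sat 113.0
px [319 148] area 30 wh [7 6] scoop mm [ 17  38 -76] sat 113.0
tcp [0.5962 0.3063 0.1362] -1.74 t 28.3 F [-0.7  0.1 -1.6]
now [0.5962 0.3064 0.1363] -1.73 t 28.4 F [-0.6 -0.3 -1.8] w 0.0119
  .. [-0.862, -0.13, -0.048] 0
  .. [-0.862, -0.13, -0.048] 0
(0.5025, -0.2082, 0.165, -6.6) [-0.862, -0.13, -0.048] 0.027
```

View pics/w8.png

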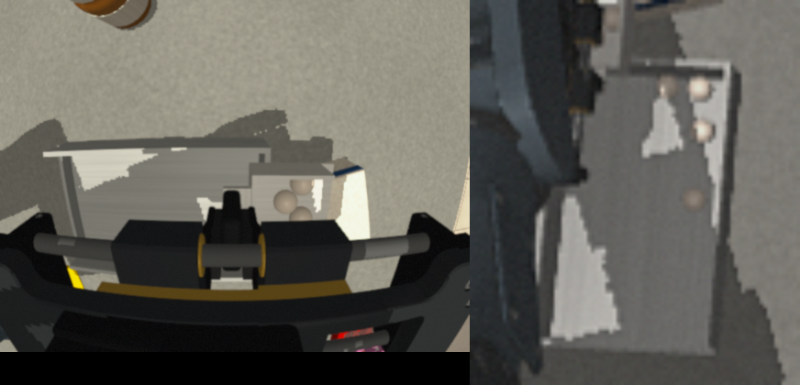

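Three balls are in the pan at wrist (302,187), (286,202) and (300,214). Four remain in the tray, on the right-hand side. I carry this load to the drawer.

Emit:
{"name": "move_arm", "arguments": {
  "motion": "-1 -0.02 0 -0.01 0; -1 -0.05 -0.003 -0.03 0; -1 -0.1 -0.008 -0.05 0; -1 -0.17 -0.015 -0.07 0; -1 -0.24 -0.025 -0.09 0; -1 -0.31 -0.035 -0.11 0; -1 -0.39 -0.045 -0.13 0; -1 -0.47 -0.055 -0.14 0; -1 -0.55 -0.065 -0.145 0; -1 -0.63 -0.08 -0.145 0; -1 -0.71 -0.095 -0.145 0; -1 -0.79 -0.11 -0.145 0"
}}

```text
time: 29.42
position: [0.5695, 0.1469, 0.1657]
tool_rot: [0.718, 0.696, -0.0, 0.0]
ft_force: [0.6, 0.0, -1.7]
grip_width: 0.012
grip_force: 45.0
```

Emit:
{"name": "move_arm", "arguments": {
  "motion": "-1 -0.08 -0.014 0 0; -1 -0.16 -0.028 0 0; -1 -0.24 -0.042 0 0; -1 -0.32 -0.056 0 0; -1 -0.4 -0.07 0 0; -1 -0.48 -0.084 0 0; -1 -0.56 -0.098 0 0; -1 -0.64 -0.112 0 0; -1 -0.72 -0.126 0 0; -1 -0.8 -0.14 0 0; -1 -0.88 -0.154 0 0; -1 -0.96 -0.168 0 0"
}}

```text
time: 30.42
position: [0.5297, -0.0437, 0.1657]
tool_rot: [0.718, 0.696, -0.0, 0.0]
ft_force: [0.5, 0.8, -1.7]
grip_width: 0.0118
grip_force: 45.0
```

Emit:
{"name": "move_arm", "arguments": {
  "motion": "-1 -0.08 -0.014 0 0.003; -1 -0.16 -0.028 0 0.006; -1 -0.24 -0.042 0 0.009; -1 -0.32 -0.055 0 0.012; -1 -0.4 -0.066 0 0.015; -1 -0.48 -0.077 0 0.018; -1 -0.56 -0.088 0 0.021; -1 -0.63 -0.098 0 0.024; -1 -0.69 -0.105 0 0.026; -1 -0.75 -0.11 0 0.027; -1 -0.8 -0.112 0 0.027; -1 -0.83 -0.112 0 0.027"
}}

```text
time: 31.42
position: [0.5029, -0.2087, 0.1655]
tool_rot: [0.747, 0.665, -0.0, 0.0]
ft_force: [-0.5, 0.1, -1.0]
grip_width: 0.0118
grip_force: 45.0
```

```bash
python3 - <<'E'
from wb import *
wballs(box=(-.05,.06,-.04,.04)); plan([(.5025,-.2082,.087,-6.6)])
E
```

```text
px [321 218] area 1406 wh [48 45] scoop mm [ 1  1 21] sat 125.0
tcp [ 0.5029 -0.2087  0.1655] -6.66 t 31.4 F [-0.5  0.1 -1. ]
now [ 0.5033 -0.2094  0.1655] -6.67 t 31.5 F [ 1.2 -1.7 -2.4] w 0.0118
(0.5025, -0.2082, 0.087, -6.6) [0.005, -0.005, 0.393] -0.0
```

Emit:
{"name": "move_arm", "arguments": {
  "motion": "-1 0 0 0.05 0; -1 0 0 0.12 0; -1 0 0 0.19 0; -1 0 0 0.26 0; -1 0 0 0.31 0; -1 0 0 0.34 0; -1 0 0 0.355 0; -1 0 0 0.355 0; -1 0 0 0.355 0"
}}

```text
time: 32.22
position: [0.5034, -0.2071, 0.0945]
tool_rot: [0.747, 0.665, 0.0, 0.0]
ft_force: [0.9, 0.3, -2.6]
grip_width: 0.0115
grip_force: 45.0
```

Emit:
{"name": "move_arm", "arguments": {
  "motion": "-1 0 0.1 0 0; -1 0 0.22 0 0; -1 0 0.05 0 0; -1 0 0 0 0; -1 0 0 0 0; -1 0 0.1 0 0; -1 0 0.22 0 0; -1 0 0.05 0 0; -1 0 0 0 0; -1 0 0 0 0; -1 0 0 0 0"
}}

```text
time: 33.13
position: [0.5024, -0.2066, 0.0945]
tool_rot: [0.747, 0.665, 0.0, -0.001]
ft_force: [0.2, -0.5, -1.8]
grip_width: 0.0116
grip_force: 45.0
```

Emit:
{"name": "move_arm", "arguments": {
  "motion": "-1 0 0.02 -0.1 0; -1 0 0.02 -0.2 0; -1 0 0.02 -0.3 0; -1 0 0.02 -0.4 0; -1 0 0.02 -0.45 0; -1 0 0.02 -0.45 0; -1 0 0.02 -0.45 0"
}}

```text
time: 33.72
position: [0.5073, -0.2075, 0.1845]
tool_rot: [0.747, 0.665, 0.0, 0.0]
ft_force: [-0.2, 0.8, -0.8]
grip_width: 0.0113
grip_force: 45.0
```

```bash
python3 - <<'E'
from wb import *
from tb import *
wballs(box=(-.05,.06,-.04,.04)); wballs(-.1,-.06,(-.06,.10,-.12,.12)); tballs()
a=W(-.212,-.033); plan([(.45,-.15,.187,-1.75),(a[0],a[1],.175,-1.75)])
E
```

```text
tcp [ 0.5073 -0.2075  0.1845] -6.61 t 33.7 F [-0.2  0.8 -0.8]
px [372 173] area 213 wh [17 17] scoop mm [ 81  11 -85] sat 125.0
px [372 192] area 211 wh [16 17] scoop mm [ 85 -11 -84] sat 125.0
px [373 210] area 216 wh [16 17] scoop mm [ 89 -32 -85] sat 125.0
px [370 229] area 212 wh [16 17] scoop mm [ 89 -56 -85] sat 125.0
px [373 246] area 35 wh [7 7] scoop mm [ 97 -80 -82] sat 120.0
tcp [ 0.5066 -0.2072  0.1836] -6.61 t 33.8 F [ 0.1  0.5 -2.3]
ball u,v mm [-10 -14] area 26
ball u,v mm [ -9 -42] area 26
ball u,v mm [-46 -46] area 22
ball u,v mm [-103  -44] area 23
now [ 0.5062 -0.207   0.183 ] -6.62 t 33.9 F [ 0.   0.6 -1.6] w 0.0119
(0.45, -0.15, 0.187, -1.75) [0.251, -0.312, -0.02] -0.027
  .. [0.98, -0.129, 0.03] 0
(np.float64(0.4105), np.float64(0.2435), 0.175, -1.75) [0.98, -0.129, 0.03] -0.0
```

Emit:
{"name": "move_arm", "arguments": {
  "motion": "-1 0.251 -0.312 0 -0.027; -1 0.251 -0.312 0 -0.027; -1 0.251 -0.312 0 -0.027; -1 0.251 -0.312 0 -0.027"
}}

```text
time: 34.2
position: [0.4476, -0.1478, 0.1829]
tool_rot: [0.717, 0.697, -0.001, -0.003]
ft_force: [1.3, -0.2, -2.0]
grip_width: 0.0114
grip_force: 45.0
```

Emit:
{"name": "move_arm", "arguments": {
  "motion": "-1 0.98 -0.129 0.02 0; -1 0.98 -0.129 0.02 0; -1 0.98 -0.129 0.02 0; -1 0.98 -0.129 0.02 0; -1 0.98 -0.129 0.02 0; -1 0.98 -0.129 0.02 0"
}}

```text
time: 34.7
position: [0.4299, 0.0506, 0.1798]
tool_rot: [0.716, 0.698, 0.0, -0.001]
ft_force: [-0.1, 0.0, -2.0]
grip_width: 0.0118
grip_force: 45.0
```

Emit:
{"name": "move_arm", "arguments": {
  "motion": "-1 0.99 -0.129 0.02 0; -1 0.99 -0.129 0.02 0; -1 0.99 -0.129 0.02 0; -1 0.99 -0.129 0.02 0; -1 0.99 -0.129 0.02 0; -1 0.99 -0.129 0.02 0; -1 0.99 -0.129 0.02 0; -1 0.99 -0.129 0.02 0; -1 0.99 -0.129 0.02 0"
}}

```text
time: 35.45
position: [0.412, 0.2436, 0.1761]
tool_rot: [0.718, 0.696, -0.0, 0.0]
ft_force: [0.4, 0.2, -0.8]
grip_width: 0.0121
grip_force: 45.0
```

```bash
python3 - <<'E'
from tb import *
a=W(-.212,-.031); plan([(a[0],a[1],.064,-1.75)])
E
```

```text
now [0.412  0.2436 0.1761] -1.85 t 35.5 F [ 0.4  0.2 -0.8] w 0.0121
(np.float64(0.4106), np.float64(0.2455), 0.064, -1.75) [0.009, -0.007, 0.56] -0.001
```

Emit:
{"name": "move_arm", "arguments": {
  "motion": "-1 0.004 -0.007 0.2 0; -1 0.004 -0.007 0.4 0; -1 0.004 -0.007 0.45 0; -1 0.004 -0.007 0.49 0; -1 0.004 -0.007 0.52 0; -1 0.004 -0.007 0.545 0; -1 0.004 -0.007 0.56 0; -1 0.004 -0.007 0.56 0; -1 0.004 -0.007 0.56 0"
}}

```text
time: 36.2
position: [0.4106, 0.2458, 0.0651]
tool_rot: [0.718, 0.696, 0.001, 0.0]
ft_force: [0.2, -0.9, -1.7]
grip_width: 0.0117
grip_force: 45.0
```

Emit:
{"name": "move_arm", "arguments": {
  "motion": "-1 0 0.02 0 0; -1 0 0.06 0 0; -1 0 0.1 0 0; -1 0 0.14 0 0; -1 0 0.18 0 0; -1 0 0.22 0 0; -1 0 0.26 0 0; -1 0 0.3 0 0; -1 0 0.34 0 0; -1 0 0.38 0 0; -1 0 0.42 0 0; -1 0 0.46 0 0"
}}

```text
time: 37.2
position: [0.5004, 0.2427, 0.0646]
tool_rot: [0.718, 0.696, -0.002, -0.001]
ft_force: [-5.1, 0.2, 4.4]
grip_width: 0.0119
grip_force: 45.0
```

Emit:
{"name": "move_arm", "arguments": {
  "motion": "-1 0 0.02 0 0; -1 0 0.04 0 0; -1 0 0.06 0 0; -1 0 0.08 0 0; -1 0 0.1 0 0; -1 0 0.12 0 0; -1 0 0.14 0 0; -1 0 0.155 0 0; -1 0 0.17 0 0; -1 0 0.18 0 0; -1 0 0.19 0 0; -1 0 0.19 0 0"
}}

```text
time: 38.2
position: [0.5308, 0.2418, 0.065]
tool_rot: [0.718, 0.696, -0.007, -0.006]
ft_force: [-19.0, 2.1, 20.6]
grip_width: 0.0117
grip_force: 45.1
```

```bash
python3 - <<'E'
from wb import *
from tb import *
wballs(box=(-.25,.06,-.05,.11)); tballs()
E
```

```text
px [366 196] area 428 wh [26 27] scoop mm [31 18 21] sat 125.0
px [348 224] area 1031 wh [51 29] scoop mm [20 -2 21] sat 125.0
tcp [0.5308 0.2418 0.065 ] -1.79 t 38.2 F [-19.    2.1  20.6]
```

Emit:
{"name": "move_arm", "arguments": {
  "motion": "-1 0 -0.02 0 0; -1 0.015 -0.02 0 0; -1 -0.015 -0.01 0 0; -1 0.015 0 0 0; -1 -0.015 0.01 0 0; -1 0.015 0.015 0 0; -1 -0.015 0.02 0 0; -1 0.01 0.025 0 0; -1 0 0.025 0 0; -1 0 0.025 0 0"
}}

```text
time: 39.13
position: [0.5342, 0.2399, 0.0648]
tool_rot: [0.718, 0.696, -0.01, -0.006]
ft_force: [-20.6, -4.6, 22.2]
grip_width: 0.0121
grip_force: 45.1
```

```bash
python3 - <<'E'
from wb import *
p=wballs(box=(-.25,.06,-.05,.11)); save("w9",cv2.resize(p[150:260,250:460],None,fx=3,fy=3))
E
```

```text
px [350 217] area 1487 wh [55 56] scoop mm [24  1 21] sat 125.0
tcp [0.5342 0.2399 0.0648] -1.81 t 39.1 F [-20.6  -4.6  22.2]
```

View pics/w9.png

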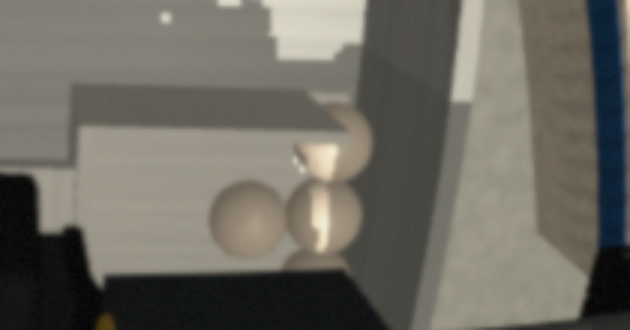

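The ball at crop (340,140) is pinned on the side wall's front edge, with three balls abreast at the lip. I back off and bump forward again.

Emit:
{"name": "move_arm", "arguments": {
  "motion": "-1 0.008 -0.06 0 0; -1 0.008 -0.14 0 0; -1 0.008 -0.14 0 0; -1 0.008 -0.14 0 0; -1 0.008 -0.05 0 0; -1 0.008 0 0 0; -1 0.008 0 0 0; -1 0.008 0 0 0; -1 0.008 0 0 0"
}}

```text
time: 39.93
position: [0.5314, 0.2417, 0.0645]
tool_rot: [0.717, 0.697, -0.013, -0.008]
ft_force: [-25.9, -0.7, 25.2]
grip_width: 0.012
grip_force: 45.0
```

```bash
python3 - <<'E'
from wb import *
p=wballs(box=(-.25,.06,-.05,.11)); save("w10",cv2.resize(p[150:260,250:460],None,fx=3,fy=3))
E
```

```text
px [369 181] area 487 wh [27 27] scoop mm [32 31 22] sat 125.0
px [362 219] area 904 wh [30 46] scoop mm [30  4 21] sat 125.0
px [328 219] area 558 wh [27 26] scoop mm [ 4  2 22] sat 125.0
tcp [0.5314 0.2417 0.0645] -1.66 t 39.9 F [-25.9  -0.7  25.2]
```

Emit:
{"name": "move_arm", "arguments": {
  "motion": "-1 0 -0.04 0 0; -1 0 -0.09 0 0; -1 -0.03 -0.09 0 0; -1 -0.03 -0.09 0 0; -1 -0.03 -0.09 0 0; -1 -0.03 -0.06 0 0; -1 -0.03 -0.03 0 0; -1 -0.03 0 0 0; -1 -0.03 0 0 0; -1 -0.03 0 0 0"
}}

```text
time: 40.82
position: [0.5374, 0.2369, 0.0645]
tool_rot: [0.718, 0.696, -0.007, -0.005]
ft_force: [-16.2, 1.4, 16.4]
grip_width: 0.0116
grip_force: 44.8
```

```bash
python3 - <<'E'
from wb import *
p=wballs(box=(-.25,.06,-.05,.11)); save("w10",cv2.resize(p[150:260,250:460],None,fx=3,fy=3))
E
```

```text
px [359 151] area 517 wh [27 27] scoop mm [23 52 19] sat 124.0
px [353 218] area 908 wh [30 44] scoop mm [23  3 21] sat 125.0
px [326 216] area 543 wh [26 26] scoop mm [ 2  5 22] sat 125.0
tcp [0.5374 0.2369 0.0645] -1.78 t 40.8 F [-16.2   1.4  16.4]
```

Emit:
{"name": "move_arm", "arguments": {
  "motion": "-1 0 -0.01 -0.02 0; -1 0 -0.015 -0.05 0; -1 0 -0.015 -0.08 0; -1 0 -0.015 -0.11 0; -1 0 -0.015 -0.15 0; -1 0 -0.015 -0.19 0; -1 0 -0.015 -0.23 0; -1 0 -0.015 -0.27 0; -1 0 -0.015 -0.31 0; -1 0 -0.015 -0.34 0; -1 0 -0.015 -0.355 0; -1 0 -0.015 -0.355 0"
}}

```text
time: 41.87
position: [0.5445, 0.2375, 0.137]
tool_rot: [0.718, 0.696, 0.003, 0.002]
ft_force: [-0.2, 0.6, -2.0]
grip_width: 0.0118
grip_force: 45.0
```

Emit:
{"name": "move_arm", "arguments": {
  "motion": "-1 0 0 -0.01 0; -1 0 0.09 -0.02 0; -1 0 0.17 -0.02 0; -1 0 0.21 -0.02 0; -1 0 0.24 -0.02 0; -1 0 0.26 -0.02 0; -1 0 0.27 -0.02 0; -1 0 0.275 -0.02 0; -1 0 0.275 -0.02 0"
}}

```text
time: 42.62
position: [0.5961, 0.2356, 0.1391]
tool_rot: [0.718, 0.696, -0.0, -0.0]
ft_force: [-0.1, 0.9, -3.6]
grip_width: 0.0117
grip_force: 45.0
```

```bash
python3 - <<'E'
from wb import *
from tb import *
wballs(box=(-.05,.06,-.05,.05)); tballs()
plan([(.5025,-.2082,.165,-6.6)])
E
```

```text
px [329 207] area 522 wh [27 24] scoop mm [ 5 11 22] sat 125.0
px [298 217] area 566 wh [28 26] scoop mm [-17   4  22] sat 125.0
px [326 231] area 422 wh [26 20] scoop mm [ 4 -8 22] sat 125.0
tcp [0.5961 0.2356 0.1391] -1.74 t 42.6 F [-0.1  0.9 -3.6]
now [0.596  0.2357 0.1392] -1.74 t 42.7 F [ 0.3  0.9 -2.5] w 0.0119
  .. [-0.744, -0.133, -0.043] 0
  .. [-0.744, -0.133, -0.043] 0
(0.5025, -0.2082, 0.165, -6.6) [-0.744, -0.133, -0.043] 0.027
```

Emit:
{"name": "move_arm", "arguments": {
  "motion": "-1 -0.02 0 -0.01 0; -1 -0.05 -0.003 -0.03 0; -1 -0.1 -0.008 -0.05 0; -1 -0.16 -0.015 -0.07 0; -1 -0.22 -0.025 -0.09 0; -1 -0.28 -0.035 -0.11 0; -1 -0.35 -0.045 -0.12 0; -1 -0.42 -0.055 -0.13 0; -1 -0.49 -0.065 -0.13 0; -1 -0.56 -0.08 -0.13 0; -1 -0.63 -0.095 -0.13 0; -1 -0.7 -0.11 -0.13 0"
}}

```text
time: 43.72
position: [0.5698, 0.0948, 0.1651]
tool_rot: [0.718, 0.696, -0.0, -0.0]
ft_force: [-0.4, 0.4, -2.3]
grip_width: 0.0115
grip_force: 45.0
```

Emit:
{"name": "move_arm", "arguments": {
  "motion": "-1 -0.07 -0.014 0 0; -1 -0.14 -0.028 0 0; -1 -0.21 -0.042 0 0; -1 -0.28 -0.056 0 0; -1 -0.35 -0.07 0 0; -1 -0.42 -0.084 0 0; -1 -0.49 -0.098 0 0; -1 -0.56 -0.112 0 0; -1 -0.63 -0.126 0 0; -1 -0.7 -0.14 0 0; -1 -0.77 -0.154 0 0; -1 -0.84 -0.168 0 0"
}}

```text
time: 44.72
position: [0.5311, -0.0718, 0.1653]
tool_rot: [0.718, 0.696, -0.0, -0.0]
ft_force: [-0.1, -0.4, -2.8]
grip_width: 0.0115
grip_force: 45.0
```

Emit:
{"name": "move_arm", "arguments": {
  "motion": "-1 -0.07 -0.014 0 0.003; -1 -0.14 -0.028 0 0.006; -1 -0.21 -0.042 0 0.009; -1 -0.28 -0.055 0 0.012; -1 -0.35 -0.066 0 0.015; -1 -0.42 -0.077 0 0.018; -1 -0.49 -0.088 0 0.021; -1 -0.55 -0.098 0 0.024; -1 -0.6 -0.105 0 0.026; -1 -0.64 -0.11 0 0.027; -1 -0.67 -0.112 0 0.027; -1 -0.68 -0.112 0 0.027"
}}

```text
time: 45.72
position: [0.5052, -0.2068, 0.1653]
tool_rot: [0.747, 0.665, 0.0, 0.0]
ft_force: [0.3, -0.7, -2.1]
grip_width: 0.0116
grip_force: 45.0
```

```bash
python3 - <<'E'
from wb import *
from tb import *
wballs(box=(-.05,.06,-.05,.05)); tballs()
plan([(.5025,-.2082,.097,-6.6)])
E
```

```text
px [329 205] area 467 wh [27 21] scoop mm [ 4 13 22] sat 125.0
px [298 214] area 565 wh [28 26] scoop mm [-17   6  22] sat 125.0
px [326 229] area 487 wh [26 23] scoop mm [ 4 -7 22] sat 125.0
tcp [ 0.5052 -0.2068  0.1653] -6.65 t 45.7 F [ 0.3 -0.7 -2.1]
ball u,v mm [-9 14] area 28
now [ 0.5052 -0.2059  0.1653] -6.63 t 45.8 F [ 0.   0.6 -3. ] w 0.0114
(0.5025, -0.2082, 0.097, -6.6) [-0.013, -0.012, 0.342] -0.0
```

One ball is left in the tray, at v=+14. I dump this load first.

Emit:
{"name": "move_arm", "arguments": {
  "motion": "-1 -0.013 -0.012 0.05 0; -1 -0.013 -0.012 0.12 0; -1 -0.013 -0.012 0.19 0; -1 -0.013 -0.012 0.26 0; -1 -0.013 -0.012 0.31 0; -1 -0.013 -0.012 0.34 0; -1 -0.013 -0.012 0.342 0; -1 -0.013 -0.012 0.342 0; -1 -0.013 -0.012 0.342 0"
}}

```text
time: 46.57
position: [0.503, -0.2083, 0.0975]
tool_rot: [0.747, 0.665, 0.0, 0.001]
ft_force: [0.1, -0.2, -2.2]
grip_width: 0.0116
grip_force: 45.0
```

Emit:
{"name": "move_arm", "arguments": {
  "motion": "-1 0 0.1 0 0; -1 0 0.22 0 0; -1 0 0.05 0 0; -1 0 0 0 0; -1 0 0 0 0; -1 0 0.1 0 0; -1 0 0.22 0 0; -1 0 0.05 0 0; -1 0 0 0 0; -1 0 0 0 0; -1 0 0 0 0"
}}

```text
time: 47.48
position: [0.5015, -0.2074, 0.0969]
tool_rot: [0.747, 0.665, -0.0, -0.001]
ft_force: [-0.1, 0.6, -1.4]
grip_width: 0.0115
grip_force: 45.0
```

Emit:
{"name": "move_arm", "arguments": {
  "motion": "-1 0 0.02 -0.1 0; -1 0 0.02 -0.2 0; -1 0 0.02 -0.3 0; -1 0 0.02 -0.4 0; -1 0 0.02 -0.45 0; -1 0 0.02 -0.45 0; -1 0 0.02 -0.45 0"
}}

```text
time: 48.07
position: [0.5066, -0.2084, 0.1869]
tool_rot: [0.747, 0.665, 0.0, 0.0]
ft_force: [0.3, -0.8, -2.2]
grip_width: 0.0119
grip_force: 45.0
```

```bash
python3 - <<'E'
from wb import *
from tb import *
wballs(box=(-.05,.06,-.04,.04)); wballs(-.1,-.06,(-.06,.10,-.12,.12)); tballs()
a=W(-.17,.012); plan([(.45,-.15,.187,-1.75),(a[0],a[1],.175,-1.75)])
E
```

```text
tcp [ 0.5066 -0.2084  0.1869] -6.61 t 48.1 F [ 0.3 -0.8 -2.2]
px [380 169] area 379 wh [16 33] scoop mm [ 93  18 -87] sat 125.0
px [368 199] area 512 wh [25 46] scoop mm [ 82 -19 -87] sat 125.0
px [365 229] area 195 wh [16 17] scoop mm [ 83 -57 -87] sat 125.0
px [372 245] area 41 wh [7 8] scoop mm [ 96 -79 -82] sat 121.0
tcp [ 0.506  -0.2081  0.1861] -6.61 t 48.1 F [ 0.4  0.9 -1.2]
ball u,v mm [-9 14] area 29
now [ 0.5056 -0.208   0.1855] -6.61 t 48.2 F [ 0.1 -0.  -1.2] w 0.012
(0.45, -0.15, 0.187, -1.75) [0.256, -0.31, -0.007] -0.027
  .. [0.729, -0.016, 0.02] 0
  .. [0.729, -0.016, 0.02] 0
(np.float64(0.4538), np.float64(0.2872), 0.175, -1.75) [0.729, -0.016, 0.02] -0.0
```

Emit:
{"name": "move_arm", "arguments": {
  "motion": "-1 0.256 -0.31 0 -0.027; -1 0.256 -0.31 0 -0.027; -1 0.256 -0.31 0 -0.027; -1 0.256 -0.31 0 -0.027"
}}

```text
time: 48.55
position: [0.4475, -0.1478, 0.1855]
tool_rot: [0.717, 0.697, -0.001, -0.003]
ft_force: [0.6, -1.0, -0.9]
grip_width: 0.0116
grip_force: 45.0
```

Emit:
{"name": "move_arm", "arguments": {
  "motion": "-1 0.99 -0.02 0 0; -1 0.99 -0.02 0 0; -1 0.99 -0.02 0 0; -1 0.99 -0.02 0 0; -1 0.99 -0.02 0 0; -1 0.99 -0.02 0 0"
}}

```text
time: 49.05
position: [0.4529, 0.052, 0.1866]
tool_rot: [0.716, 0.698, 0.001, -0.001]
ft_force: [0.4, 0.0, -1.1]
grip_width: 0.012
grip_force: 45.0
```

Emit:
{"name": "move_arm", "arguments": {
  "motion": "-1 0.99 -0.02 0.02 0; -1 0.99 -0.02 0.02 0; -1 0.99 -0.02 0.02 0; -1 0.99 -0.02 0.02 0; -1 0.99 -0.02 0.02 0; -1 0.99 -0.02 0.02 0"
}}

```text
time: 49.55
position: [0.4568, 0.2505, 0.1827]
tool_rot: [0.716, 0.698, 0.002, 0.0]
ft_force: [0.2, -0.4, -1.3]
grip_width: 0.0119
grip_force: 45.0
```

Emit:
{"name": "move_arm", "arguments": {
  "motion": "-1 0.2 -0.005 0.04 0; -1 0.2 -0.005 0.04 0; -1 0.2 -0.005 0.04 0; -1 0.2 -0.005 0.04 0; -1 0.2 -0.005 0.04 0; -1 0.2 -0.005 0.04 0"
}}

```text
time: 50.05
position: [0.4555, 0.2842, 0.175]
tool_rot: [0.718, 0.696, -0.0, 0.0]
ft_force: [-0.4, 0.1, -0.6]
grip_width: 0.0116
grip_force: 45.0
```

```bash
python3 - <<'E'
from tb import *
a=W(-.17,.012); plan([(a[0],a[1],.064,-1.75)])
E
```

```text
now [0.4555 0.2842 0.175 ] -1.86 t 50.0 F [-0.4  0.1 -0.6] w 0.0116
(np.float64(0.4538), np.float64(0.2872), 0.064, -1.75) [0.015, -0.009, 0.555] -0.001
```

Emit:
{"name": "move_arm", "arguments": {
  "motion": "-1 0.012 -0.009 0.2 0; -1 0.012 -0.009 0.4 0; -1 0.012 -0.009 0.45 0; -1 0.012 -0.009 0.49 0; -1 0.012 -0.009 0.52 0; -1 0.012 -0.009 0.54 0; -1 0.012 -0.009 0.555 0; -1 0.012 -0.009 0.555 0; -1 0.012 -0.009 0.555 0"
}}

```text
time: 50.8
position: [0.4541, 0.2882, 0.0649]
tool_rot: [0.718, 0.696, 0.001, 0.0]
ft_force: [-0.3, -1.1, -1.7]
grip_width: 0.012
grip_force: 45.0
```

Emit:
{"name": "move_arm", "arguments": {
  "motion": "-1 0 0.04 0 0; -1 0 0.09 0 0; -1 0 0.14 0 0; -1 0 0.19 0 0; -1 0 0.23 0 0; -1 0 0.27 0 0; -1 0 0.31 0 0; -1 0 0.34 0 0; -1 0 0.37 0 0; -1 0 0.4 0 0; -1 0 0.425 0 0; -1 0 0.445 0 0"
}}

```text
time: 51.8
position: [0.5389, 0.2851, 0.0645]
tool_rot: [0.718, 0.696, -0.004, -0.003]
ft_force: [-18.1, 2.6, 16.7]
grip_width: 0.0118
grip_force: 45.0
```

Emit:
{"name": "move_arm", "arguments": {
  "motion": "-1 0 0.01 0 0; -1 0 0.01 0 0; -1 0 0.01 0 0; -1 0 0.01 0 0"
}}

```text
time: 52.13
position: [0.539, 0.2852, 0.0647]
tool_rot: [0.718, 0.696, -0.005, -0.004]
ft_force: [-13.0, 0.2, 13.6]
grip_width: 0.0115
grip_force: 45.0
```

```bash
python3 - <<'E'
from wb import *
wballs(box=(-.25,.06,-.05,.05))
E
```

```text
px [353 215] area 472 wh [26 26] scoop mm [23  5 21] sat 125.0
tcp [0.539  0.2852 0.0647] -1.77 t 52.1 F [-13.    0.2  13.6]
```

Emit:
{"name": "move_arm", "arguments": {
  "motion": "-1 0 -0.01 -0.02 0; -1 0 -0.015 -0.05 0; -1 0 -0.015 -0.08 0; -1 0 -0.015 -0.11 0; -1 0 -0.015 -0.15 0; -1 0 -0.015 -0.19 0; -1 0 -0.015 -0.23 0; -1 0 -0.015 -0.27 0; -1 0 -0.015 -0.31 0; -1 0 -0.015 -0.34 0; -1 0 -0.015 -0.355 0; -1 0 -0.015 -0.355 0"
}}

```text
time: 53.18
position: [0.5441, 0.2858, 0.1372]
tool_rot: [0.718, 0.696, 0.003, 0.002]
ft_force: [0.3, -0.0, -1.2]
grip_width: 0.0116
grip_force: 45.0
```

Emit:
{"name": "move_arm", "arguments": {
  "motion": "-1 0 0 -0.01 0; -1 0 0.09 -0.02 0; -1 0 0.17 -0.02 0; -1 0 0.21 -0.02 0; -1 0 0.24 -0.02 0; -1 0 0.26 -0.02 0; -1 0 0.27 -0.02 0; -1 0 0.275 -0.02 0; -1 0 0.275 -0.02 0"
}}

```text
time: 53.93
position: [0.5958, 0.2836, 0.1387]
tool_rot: [0.718, 0.696, -0.0, -0.0]
ft_force: [0.3, -1.0, -1.9]
grip_width: 0.0114
grip_force: 45.0
```

```bash
python3 - <<'E'
from wb import *
from tb import *
wballs(box=(-.05,.06,-.05,.05)); tballs()
plan([(.5025,-.2082,.165,-6.6)])
E
```

```text
px [328 216] area 543 wh [26 26] scoop mm [ 4  4 21] sat 125.0
tcp [0.5958 0.2836 0.1387] -1.74 t 53.9 F [ 0.3 -1.  -1.9]
now [0.5956 0.2837 0.1388] -1.73 t 54.0 F [-1.1  0.2 -1.7] w 0.0117
  .. [-0.824, -0.13, -0.044] 0
  .. [-0.824, -0.13, -0.044] 0
(0.5025, -0.2082, 0.165, -6.6) [-0.824, -0.13, -0.044] 0.027
```

Emit:
{"name": "move_arm", "arguments": {
  "motion": "-1 -0.02 0 -0.01 0; -1 -0.05 -0.003 -0.03 0; -1 -0.1 -0.008 -0.05 0; -1 -0.17 -0.015 -0.07 0; -1 -0.24 -0.025 -0.09 0; -1 -0.31 -0.035 -0.11 0; -1 -0.39 -0.045 -0.13 0; -1 -0.47 -0.055 -0.13 0; -1 -0.55 -0.065 -0.13 0; -1 -0.63 -0.08 -0.13 0; -1 -0.71 -0.095 -0.13 0; -1 -0.79 -0.11 -0.13 0"
}}

```text
time: 55.03
position: [0.5689, 0.1242, 0.1654]
tool_rot: [0.718, 0.696, -0.0, 0.0]
ft_force: [0.1, 0.6, -1.8]
grip_width: 0.0112
grip_force: 45.0
```

Emit:
{"name": "move_arm", "arguments": {
  "motion": "-1 -0.08 -0.014 0 0; -1 -0.16 -0.028 0 0; -1 -0.24 -0.042 0 0; -1 -0.32 -0.056 0 0; -1 -0.4 -0.07 0 0; -1 -0.48 -0.084 0 0; -1 -0.56 -0.098 0 0; -1 -0.64 -0.112 0 0; -1 -0.72 -0.126 0 0; -1 -0.8 -0.14 0 0; -1 -0.88 -0.154 0 0; -1 -0.96 -0.168 0 0"
}}

```text
time: 56.03
position: [0.5292, -0.0665, 0.1655]
tool_rot: [0.718, 0.696, -0.0, 0.0]
ft_force: [-0.2, -0.5, -2.5]
grip_width: 0.0115
grip_force: 45.0
```

Emit:
{"name": "move_arm", "arguments": {
  "motion": "-1 -0.08 -0.014 0 0.003; -1 -0.16 -0.028 0 0.006; -1 -0.24 -0.042 0 0.009; -1 -0.32 -0.055 0 0.012; -1 -0.4 -0.066 0 0.015; -1 -0.47 -0.077 0 0.018; -1 -0.54 -0.088 0 0.021; -1 -0.6 -0.098 0 0.024; -1 -0.65 -0.105 0 0.026; -1 -0.69 -0.11 0 0.027; -1 -0.71 -0.112 0 0.027; -1 -0.72 -0.112 0 0.027"
}}

```text
time: 57.03
position: [0.5031, -0.2085, 0.165]
tool_rot: [0.747, 0.665, 0.0, 0.0]
ft_force: [0.3, 0.3, -1.8]
grip_width: 0.0118
grip_force: 45.0
```

```bash
python3 - <<'E'
from wb import *
from tb import *
wballs(box=(-.05,.06,-.05,.05)); tballs()
plan([(.5025,-.2082,.097,-6.6)])
E
```

```text
px [328 213] area 544 wh [27 26] scoop mm [ 5  6 22] sat 125.0
tcp [ 0.5031 -0.2085  0.165 ] -6.65 t 57.0 F [ 0.3  0.3 -1.8]
now [ 0.5032 -0.2078  0.1649] -6.61 t 57.1 F [-0.3  0.5 -1.7] w 0.0118
(0.5025, -0.2082, 0.097, -6.6) [-0.003, -0.003, 0.34] -0.0
```

Emit:
{"name": "move_arm", "arguments": {
  "motion": "-1 0 0 0.05 0; -1 0 0 0.12 0; -1 0 0 0.19 0; -1 0 0 0.26 0; -1 0 0 0.31 0; -1 0 0 0.34 0; -1 0 0 0.34 0; -1 0 0 0.34 0; -1 0 0 0.34 0"
}}

```text
time: 57.88
position: [0.5038, -0.208, 0.0974]
tool_rot: [0.747, 0.665, 0.0, 0.001]
ft_force: [0.3, -0.5, -1.7]
grip_width: 0.0113
grip_force: 45.0
```

Emit:
{"name": "move_arm", "arguments": {
  "motion": "-1 0 0.1 0 0; -1 0 0.22 0 0; -1 0 0.05 0 0; -1 0 0 0 0; -1 0 0 0 0; -1 0 0.1 0 0; -1 0 0.22 0 0; -1 0 0.05 0 0; -1 0 0 0 0; -1 0 0 0 0; -1 0 0 0 0"
}}

```text
time: 58.8
position: [0.5025, -0.2073, 0.097]
tool_rot: [0.747, 0.665, 0.0, -0.0]
ft_force: [0.2, 0.5, -1.7]
grip_width: 0.0117
grip_force: 45.0
```

Emit:
{"name": "move_arm", "arguments": {
  "motion": "-1 0 0.02 -0.1 0; -1 0 0.02 -0.2 0; -1 0 0.02 -0.3 0; -1 0 0.02 -0.4 0; -1 0 0.02 -0.45 0; -1 0 0.02 -0.45 0; -1 0 0.02 -0.45 0"
}}

```text
time: 59.38
position: [0.5076, -0.2083, 0.1871]
tool_rot: [0.747, 0.665, 0.0, 0.001]
ft_force: [-0.4, -0.8, -2.7]
grip_width: 0.0118
grip_force: 45.0
```

```bash
python3 - <<'E'
from wb import *
from tb import *
p=wballs(box=(-.05,.06,-.04,.04)); wballs(-.1,-.06,(-.06,.10,-.12,.12)); tballs()
save("w11",p)
plan([(.458,0,.187,-2),(.458,0,.10,-2)])
E
```

```text
tcp [ 0.5076 -0.2083  0.1871] -6.61 t 59.4 F [-0.4 -0.8 -2.7]
px [380 160] area 212 wh [15 17] scoop mm [ 92  25 -87] sat 125.0
px [377 184] area 212 wh [16 17] scoop mm [ 90  -2 -87] sat 125.0
px [374 205] area 206 wh [15 16] scoop mm [ 90 -26 -87] sat 125.0
px [377 220] area 27 wh [4 8] scoop mm [ 99 -47 -92] sat 125.0
px [366 230] area 186 wh [16 16] scoop mm [ 85 -59 -87] sat 125.0
px [373 246] area 38 wh [7 8] scoop mm [ 96 -79 -81] sat 120.0
tcp [ 0.5069 -0.2079  0.1863] -6.62 t 59.4 F [ 0.1  0.  -1.7]
now [ 0.5064 -0.2077  0.1856] -6.61 t 59.5 F [-0.4  0.4 -1.4] w 0.0117
  .. [0.502, -0.18, -0.004] 0
(0.458, 0, 0.187, -2) [0.502, -0.18, -0.004] -0.026
(0.458, 0, 0.1, -2) [0.0, 0.0, 0.435] 0.0
```

View pics/w11.png

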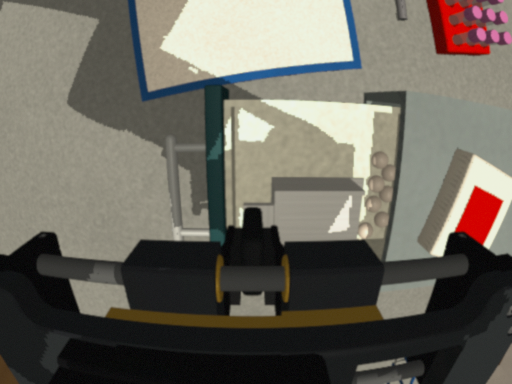

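Emit:
{"name": "move_arm", "arguments": {
  "motion": "-1 0.97 -0.35 0 -0.026; -1 0.97 -0.35 0 -0.026; -1 0.97 -0.35 0 -0.026; -1 0.97 -0.35 0 -0.026; -1 0.97 -0.35 0 -0.026; -1 0.97 -0.35 0 -0.026; -1 0.97 -0.35 0.1 -0.026; -1 0.97 -0.35 0.3 -0.026; -1 0.97 -0.35 0.45 -0.026; -1 0.97 -0.35 0.45 -0.026"
}}

```text
time: 60.37
position: [0.4559, -0.0065, 0.0919]
tool_rot: [0.719, 0.695, -0.003, -0.006]
ft_force: [-0.9, 0.4, -0.7]
grip_width: 0.0119
grip_force: 45.0
```

```bash
python3 - <<'E'
from plan import *
robot.camera("top"); plan([(.458,0,.0626,-2)])
E
```

```text
now [ 0.4572 -0.0069  0.0941] -1.93 t 60.4 F [-0.   0.7 -1.2] w 0.0115
(0.458, 0, 0.0626, -2) [0.035, 0.003, 0.157] 0.0
```

Emit:
{"name": "move_arm", "arguments": {
  "motion": "-1 0.01 0 0.05 0; -1 0.01 0 0.1 0; -1 0.01 0 0.13 0; -1 0.01 0 0.145 0; -1 0.01 0 0.155 0; -1 0.01 0 0.163 0; -1 0.01 0 0.163 0; -1 0.01 0 0.163 0; -1 0.01 0 0.163 0"
}}

```text
time: 61.17
position: [0.4603, -0.0056, 0.0647]
tool_rot: [0.719, 0.695, 0.0, 0.0]
ft_force: [-0.3, -0.2, -1.4]
grip_width: 0.0116
grip_force: 45.0
```

Emit:
{"name": "move_arm", "arguments": {
  "motion": "-1 0 0 0.005 0; -1 0 0 0.01 0; -1 0 0 0.01 0; -1 0 0 0.01 0; -1 0 0 0.01 0"
}}

```text
time: 61.58
position: [0.4602, -0.0055, 0.0625]
tool_rot: [0.719, 0.695, 0.0, 0.0]
ft_force: [0.4, -0.6, 1.9]
grip_width: 0.0119
grip_force: 45.0
```

Emit:
{"name": "move_arm", "arguments": {
  "motion": "-0.6 0 0 0 0; -0.3 0 0 0 0; 0 0 0 0 0; 0 0 0 0 0; 0 0 0 0 0; 0 0 0 0 0; 0 0 0 -0.1 0; 0 0 0 -0.2 0; 0 0 0 -0.35 0; 0 0 0 -0.5 0; 0 0 0 -0.65 0; 0 0 0 -0.65 0"
}}

```text
time: 62.58
position: [0.4634, -0.0062, 0.1972]
tool_rot: [0.719, 0.695, 0.003, 0.005]
ft_force: [1.1, -0.8, 0.8]
grip_width: 0.0435
grip_force: 0.0
```

```bash
python3 - <<'E'
from plan import *
from meas import *
p,d,m=cam("top"); X=cloud(d,m); S=X[185:250,230:290].reshape(-1,3)
plan([(.34,-.19,.2,83.4)])
c0=np.array([.6366,-.2238]); xc=np.array([.9933,-.1153]);print("bar/push pts",c0-.26*xc,c0-.04*xc)
E
```

```text
now [ 0.4621 -0.0059  0.1951] -1.92 t 62.6 F [ 0.4  0.1 -0.6] w 0.0436
(0.34, -0.19, 0.2, 83.4) [-0.94, -0.579, -0.025] -0.474
bar/push pts [ 0.378342 -0.193822] [ 0.596868 -0.219188]
```

Emit:
{"name": "move_arm", "arguments": {
  "motion": "-1 -0.2 -0.05 0 -0.04; -1 -0.4 -0.1 0 -0.08; -1 -0.6 -0.2 0 -0.12; -1 -0.8 -0.25 0 -0.16; -1 -0.96 -0.313 0 -0.2; -1 -0.96 -0.313 0 -0.24; -1 -0.96 -0.313 0 -0.28; -1 -0.96 -0.313 0 -0.32; -1 -0.96 -0.313 0 -0.36; -1 -0.96 -0.313 0 -0.4; -1 -0.96 -0.313 0 -0.44; -1 -0.96 -0.313 0 -0.474"
}}

```text
time: 63.63
position: [0.3901, -0.1947, 0.191]
tool_rot: [0.105, 0.994, 0.001, -0.001]
ft_force: [-0.2, 0.2, 0.1]
grip_width: 0.0006
grip_force: 0.0
```

```bash
python3 - <<'E'
from plan import *
from meas import *
from tb import tballs
p,d,m=cam("top"); X=cloud(d,m); Z=X[...,2]
P=X[60:260,285:390].reshape(-1,3); C=p[60:260,285:390].reshape(-1,3).astype(int); L=loc(P,np.array([.6366,-.2238]),-6.62)
for lo,hi in [(.085,.098),(.068,.083)]:
    k=(P[:,2]>lo)&(P[:,2]<hi)&(abs(L[:,1])<.06)&(L[:,0]<-.15)
    hh,e=np.histogram(L[k,0]*1000,np.arange(-260,20,5)); print(lo,{a:b for a,b in zip(e[:-1].tolist(),hh.tolist()) if b})
S=X[185:250,230:290].reshape(-1,3)
k=(S[:,2]>.076)&(S[:,2]<.09); rect(S[k],"tab")
k=(S[:,2]>.033)&(S[:,2]<.045); rect(S[k],"walls")
tballs()
s=p[...,0].astype(int)*100//(p[...,2].astype(int)+1)
save("drawer",cv2.resize(p[130:250,225:385],None,fx=5,fy=5))
plan([(.3932,-.1956,.2,83.4),(.3932,-.1956,.063,83.4),(.577,-.2169,.063,83.4)])
E
```

```text
0.085 {-175: 21, -170: 54, -165: 57, -160: 40}
0.068 {-215: 1, -185: 4, -180: 5, -175: 18, -155: 52}
tab 53 c [499.1  31.1] size [35.3 12.4] ang 71.02 z [80.2 85.2 88.4]
walls 77 c [529.6  21. ] size [57.8 76.5] ang 71.47 z [34.7 39.3 42.9]
now [ 0.3903 -0.1947  0.1912] 77.59 t 63.7 F [ 0.6 -0.8 -0.4] w 0.0005
(0.3932, -0.1956, 0.2, 83.4) [-0.015, -0.001, -0.044] -0.032
(0.3932, -0.1956, 0.063, 83.4) [0.0, 0.0, 0.685] -0.0
(0.577, -0.2169, 0.063, 83.4) [-0.925, -0.0, 0.0] -0.0
```

View pics/drawer.png

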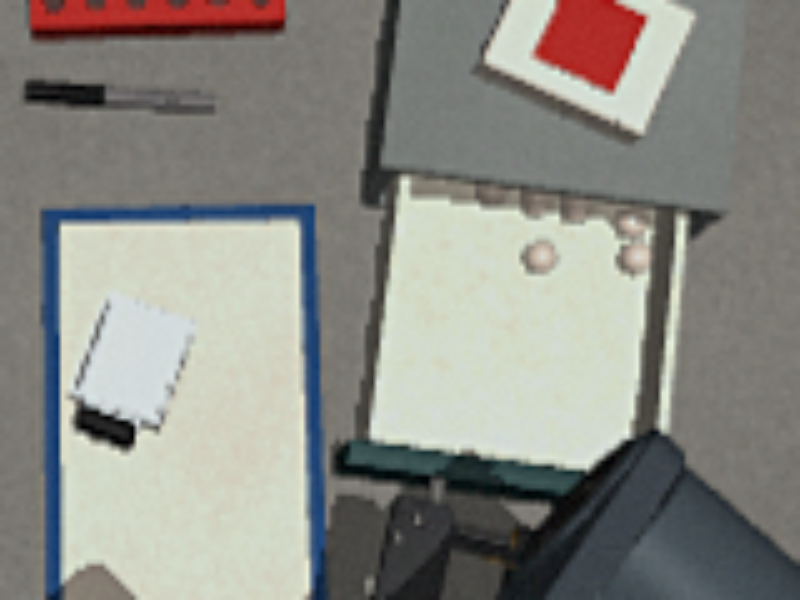

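The scoop was nudged aside but stands on the pad, at crop (135,360). The tray is empty and the balls lie at the back of the drawer. I shut the drawer by pushing its bar.

Emit:
{"name": "move_arm", "arguments": {
  "motion": "-1 -0.005 0 0 -0.032; -1 -0.005 0 0.1 -0.032; -1 -0.005 0 0.25 -0.032; -1 -0.005 0 0.4 -0.032; -1 -0.005 0 0.5 -0.032; -1 -0.005 0 0.58 -0.032; -1 -0.005 0 0.63 -0.032; -1 -0.005 0 0.64 -0.032; -1 -0.005 0 0.64 -0.032; -1 -0.005 0 0.64 -0.032"
}}

```text
time: 64.57
position: [0.392, -0.1954, 0.0643]
tool_rot: [0.059, 0.998, 0.0, -0.0]
ft_force: [0.1, -0.7, -0.4]
grip_width: 0.0007
grip_force: 0.0
```

```bash
python3 - <<'E'
from plan import *
robot.camera("top"); plan([(.577,-.2169,.063,83.4)])
E
```

```text
now [ 0.3923 -0.1957  0.0647] 83.32 t 64.6 F [-0.7  0.2  0.1] w 0.0005
(0.577, -0.2169, 0.063, 83.4) [-0.93, 0.002, 0.009] -0.0
```

Emit:
{"name": "move_arm", "arguments": {
  "motion": "-1 -0.04 0 0 0; -1 -0.08 0 0 0; -1 -0.12 0 0 0; -1 -0.17 0 0 0; -1 -0.22 0 0 0; -1 -0.27 0 0 0; -1 -0.32 0 0 0; -1 -0.37 0 0 0; -1 -0.42 0 0 0; -1 -0.47 0 0 0; -1 -0.52 0 0 0; -1 -0.57 0 0 0"
}}

```text
time: 65.62
position: [0.5062, -0.2087, 0.0643]
tool_rot: [0.058, 0.998, 0.0, -0.0]
ft_force: [-2.9, -0.5, 1.6]
grip_width: 0.0006
grip_force: 0.9
```

Emit:
{"name": "move_arm", "arguments": {
  "motion": "-1 -0.05 0 0 0; -1 -0.1 0 0 0; -1 -0.14 0 0 0; -1 -0.18 0 0 0; -1 -0.22 0 0 0; -1 -0.25 0 0 0; -1 -0.28 0 0 0; -1 -0.31 0 0 0; -1 -0.33 0 0 0; -1 -0.35 0 0 0; -1 -0.36 0 0 0; -1 -0.36 0 0 0"
}}

```text
time: 66.62
position: [0.5724, -0.2164, 0.0642]
tool_rot: [0.057, 0.998, 0.001, -0.005]
ft_force: [-10.8, -2.2, 6.1]
grip_width: 0.0001
grip_force: 5.3
```

Emit:
{"name": "move_arm", "arguments": {
  "motion": "-1 -0.01 0 0 0; -1 -0.02 0 0 0; -1 -0.02 0 0 0; -1 -0.02 0 0 0"
}}

```text
time: 66.95
position: [0.5725, -0.2163, 0.0642]
tool_rot: [0.057, 0.998, 0.002, -0.009]
ft_force: [-18.2, -1.7, 12.6]
grip_width: 0.0
grip_force: 9.1
```

Emit:
{"name": "move_arm", "arguments": {
  "motion": "-1 0.03 0 0 0; -1 0.1 0 0 0; -1 0.2 0 0 0; -1 0.25 0 -0.1 0; -1 0.25 0 -0.3 0; -1 0.25 0 -0.5 0; -1 0.25 0 -0.7 0; -1 0.25 0 -0.7 0; -1 0.25 0 -0.7 0"
}}

```text
time: 67.7
position: [0.5333, -0.2128, 0.2076]
tool_rot: [0.058, 0.998, -0.002, 0.004]
ft_force: [-0.2, 0.2, -0.0]
grip_width: 0.0007
grip_force: 0.0
```

```bash
python3 - <<'E'
from plan import *
from meas import *
from tb import tballs
p,d,m=cam("top"); X=cloud(d,m); z0=np.load("top0.npz"); X0=cloud(z0["d"],m)
def prof(X):
    P=X[60:260,285:390].reshape(-1,3); L=loc(P,np.array([.6366,-.2238]),-6.62)
    k=(P[:,2]>.085)&(P[:,2]<.098)&(abs(L[:,1])<.095)&(L[:,0]<-.004)&(L[:,0]>-.2)
    return len(L[k]),np.percentile(L[k,0]*1e3,[5,50,95]).round(1)
print("start",prof(X0),"now",prof(X))
S=X[185:250,230:290].reshape(-1,3)
k=(S[:,2]>.076)&(S[:,2]<.09); rect(S[k],"tab")
k=(S[:,2]>.033)&(S[:,2]<.045); rect(S[k],"walls")
tballs(); plan([])
s=p[...,0].astype(int)*100//(p[...,2].astype(int)+1); 
E
```

```text
start (355, array([-25.2, -18.6, -11.3])) now (147, array([-15. , -10.1,  -4.5]))
tab 54 c [499.1  31.2] size [35.3 11.9] ang 70.29 z [80.2 84.9 89. ]
walls 79 c [530.7  20.8] size [57.8 78.9] ang 71.03 z [34.5 38.7 42.4]
now [ 0.5308 -0.2113  0.2039] 83.37 t 67.8 F [-0.5  0.4 -0.2] w 0.0005
```

```bash
python3 -c "
from rig import robot
print(robot.hand_in())"
```

```text
the job is handed in; nothing more can be done
None
```

The job is handed in, though the verdict wasn't shown: I carried all nine balls to the drawer by scoop and pushed it shut against its stop. The tray is empty and the scoop stands released on the pad, after being nudged a few centimetres there once I let it go.

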